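# Tip a drawer box onto its side on the planing jig

## Task

This drawer is to have its side planed on the jig. Without lifting it off the bench, slide it up until it stands squarely against the near edge of the jig's base board, tip it over that edge by pushing high on its side and ease it down onto the base, lying on its side with the mouth towards the end board; then push it along, over the tongue, until its whole rim is home against the end board, and press it there with 1 to 2 kg (10 to 20 N). The glue has only just set: do not let the drawer fall or bang down, press it no harder than that on the end board, and never load the jig with more than 4 kg (40 N) in all. Leave the glue bottle, tape measure, chisel and masking tape where they are.

Things in the scene. Friction and masses are not known exactly. Their poses are not given: they have to be found in the camera images.
- drawer_mid (a point): Centre of the drawer box, half-way up; axes are the drawer's own. Open-topped finger-jointed box of brown wood standing on its bottom: 160 mm front to back (own x), 100 mm wide (own y), 130 mm high (own z, mouth up). Own +y points at the jig. 0.5 to 0.95 kg, centre of mass 60 mm up; 3 to 11 N slide it; leaning past 45 degrees over the jig's edge it falls by itself. When it lies as wanted, own z points along the jig's +y and own y straight down.
- drawer: The same drawer; origin at the middle of its underside. Its two plain sides (own y = +-50 mm) are 10 mm thick; the front (own x = -80 mm) is 14 mm thick with a dark wooden knob 25 mm across, 22 mm long, 70 mm up; the back (x = +80 mm) is 10 mm thick. The bottom board lies between 5 and 11 mm up; the drawer is empty.
- drawer_rim (a point): Middle of the drawer's mouth, in the plane of its rim, 65 mm from the drawer's centre along own z. Axes as the drawer's.
- drawer_toe (a point): Middle of the drawer's lower edge on the side next to the jig (own y = +50 mm, level with its underside). It stays low while the drawer is tipped over the jig's edge; it may slip back up to 40 mm.
- jig: Planing jig, rigid, fixed to the bench: pale base board 200 (own x) x 300 (own y) x 12 mm. Origin at the centre of the base's underside, on the bench top. Its near edge, over which the drawer is tipped, is the straight 12 mm high face at own y = -150 mm. It carries the end board and tongue; nothing stands on it between y = -150 and +30 mm.
- horse: The jig's upright plywood end board with tongue, axes as the jig's, origin on top of the base above the jig's origin. Board 190 mm wide (x), 18 mm thick, 100 mm high, its face towards the drawer at y = +85 mm. The red-brown tongue on that face is 100 mm wide (x), reaches to y = +30 mm, top 87 mm and underside 63 mm above the base (49 mm at a ledger close to the board).
- jig_edge (a point): Middle of the top of the base's near edge, 12 mm above the bench (jig y = -150 mm). Axes as the jig's.
- jig_stop (a point): Middle of the end board's face towards the drawer, 50 mm above the base (jig y = +85 mm), under the tongue. The tongue goes inside the lying drawer, 3 mm below its upper side and with 16 to 20 mm to spare at each end when it lies central. Axes as the jig's.
- glue_bottle: Green squeeze bottle with a red nozzle, 60 mm across, 189 mm high, standing; origin under its centre. Leave alone.
- tape: Yellow pocket tape measure, 66 x 84 x 44 mm; origin under its centre. Leave alone.
- chisel: Bench chisel lying flat, 276 mm long (own y, handle at +y), 30 mm wide, 25 mm high; origin under its middle. Leave alone.
- masking_tape: Roll of masking tape lying flat, 96 mm across, 24 mm high; origin under its centre. Leave alone.

How it is judged (in metres and radians):
On the way, in this order (a step that is already met when the one before it is completed fails the run):
1. the drawer stands upright, squarely against the near edge of the jig's base and touching it (angle between drawer_mid's own z axis and vertical below 0.06 rad and y of drawer_toe in the frame of jig above -0.154 m and angle between the x axis of drawer_mid and the x axis of jig, either way round below 0.04 rad and contact force between drawer and jig above 0.5 N), for 0.2 s.
2. the drawer leans over the edge by more than 30 degrees, its lower edge still down beside it (angle between drawer_mid's own z axis and vertical above 0.52 rad and y of drawer_toe in the frame of jig between -0.2 and -0.14 m and z of drawer_toe in the frame of jig below 0.025 m).
3. the drawer lies flat on its side on the base, mouth towards the end board (angle between drawer_mid's own y axis and vertical above 3.0916 rad and angle between the x axis of drawer_mid and the x axis of jig, either way round below 0.04 rad and z of drawer_rim in the frame of jig between 0.057 and 0.066 m), for 0.2 s.
4. the drawer is pressed firmly home: its rim against the end board with more than 8 N (all of step 3 and y of drawer_rim in the frame of jig between 0.0825 and 0.088 m and x of drawer_rim in the frame of jig between -0.022 and 0.022 m and contact force between drawer and horse above 8 N), for 0.1 s.
At the end, for the whole second after the job is handed in: The drawer lies still on its side on the base (within about 3 degrees), square to the jig within 2.3 degrees, over the tongue, its rim within 2.5 mm of the end board and within 22 mm of the jig's middle line (all of step 3 and y of drawer_rim in the frame of jig between 0.0825 and 0.088 m and x of drawer_rim in the frame of jig between -0.022 and 0.022 m and linear speed of drawer below 0.02 m/s and angular speed of drawer below 0.1 rad/s); the robot touches nothing.
It fails at once if the drawer is pressed on the end board with more than 22 N, or bangs or presses on the whole jig with more than 40 N, its weight included (contact force between drawer and horse above 22 N or contact force between drawer and jig above 40 N).
It fails at once if the drawer falls instead of being eased down: it turns faster than 2.5 rad/s (angular speed of drawer above 2.5 rad/s).
It fails at once if the drawer is lifted: its lower edge beside the jig rises more than 35 mm above the bench (height (world z) of drawer_toe above 0.035 m).
It fails at once if the glue bottle, tape measure, chisel or roll of masking tape is moved more than 15 mm (distance of any of glue_bottle, tape, chisel, masking_tape from where it was at the start of the episode above 0.015 m).
It also fails if it takes over 72 s, if anything falls off the work surface, if the arm or the gripper's body presses on something with over 40 N, if the wrist force passes 120 N, or if a joint passes its speed limit or range.

## Robot

A 6-joint arm with a two-finger parallel gripper is mounted at the origin on a cart in front of the work surface, level with it; the furniture and walls round the work are solid. World frame = base frame: x ahead of the robot, y to its left, z up, the work surface at z = 0. Lengths are in m, angles in degrees, forces in N, time in s.
With the tool pointing down it reaches from about 0.35 to 0.875 m from the base axis. Payload 4.2 kg.
Tool frame: the origin (TCP) lies on the centre line of the jaws, within the pads' length; the fingertips stand 22 mm ahead of it and the grasp point (between the pads) lies 3 mm ahead of it (r.tcp_to_tips is the distance from the TCP to the fingertips, in m); z points along the fingers, y is the line along which they close (so a half turn about z gives the same grasp; the last joint's range is limited). The gripper opens to 87 mm and grips with 3 to 60 N. Pads are 19 mm wide; open, the fingers measure 117 mm over their backs; the gripper's body (75 mm by 190 mm) begins 51 mm behind the grasp point.
Start: joints at [81.051, 22.042, 0.453, 0, -68.411, -14.817], TCP at [0.252, 0.572, 0.245] pointing down, gripper open.
Joint ranges: [-179.83, 179.83], [-69.29, 118.12], [-61.27, 80.66], [-181.25, 117.63], [-171.15, -9.14], [-177.46, 177.46]. Speed limits (degrees/s): [159.86, 159.86, 180, 180, 180, 180].

## Interface

Orientations are given as a 3x3 rotation matrix whose columns are the frame's x, y, z axes.
In Python, from station import r gives the robot as it stands.
- The arm moves only by the tool apply_moves, never from a script. Its argument "plan" is a list of rows, each an object with "grip": the opening, from 0 (shut) to 1 (fully open); "offset": the shift along the tool's x, y, z in cm, a list of three; "spin": the turn about the tool's z in rad. A call has 1 to 5 rows; each row is the pose to reach, as a shift and turn from the pose commanded when the call began, along the tool's axes at that moment; what a row does not reach only later rows make up. A row lasts 1/10 s, in which the tool goes at most 50 mm and 8.59 degrees, less where a joint would pass 70% of its speed; a pose out of reach is approached as far as the arm can. A call with a gripper value outside its range is refused whole. The fingers move at their own pace and stop on an object; the grip force is fixed at half the most. Time passes only in rows, so rows that repeat a pose let the fingers close. It gives the time, the measured TCP pose, the force, the opening and the grip force at its end, in the units of the state.
- r.sense(): the state, without advancing time (a new reading comes with each control period).
- r.capture(name): name is "scene" or "top" or "wrist"; returns a dict with "img" (400x640x3 uint8, blue, green, red), "depth" (400x640 float32, m along the optical axis (not along the pixel's ray), 0 where there is no reading), "mtx" (3x3 intrinsics, pixels), "R" (3x3) and "t" (3): a world point X has camera coordinates R X + t. Camera axes: x right, y down, z forward; pixel columns grow to the right and rows downward; lengths in m; the calibration is good to about 2 mm. A picture is of the moment at which its call begins.
- r.finish_job(): hands the job in; it is judged then, once.
The state is a dict: "time_s": time; "joints": joint angles; "joint_velocities": joint speeds; "effort": joint torques, N m; "tcp_pos": TCP position; "ee_rot": TCP orientation; "wrist_force": force on the tool from outside, world axes, zero at the start; "moment": the same for the moment, N m; "gripper_width": opening from 0.0 (shut) to 1.0 (fully open); "gripper_force": force on a finger pad.
Only numpy, scipy, OpenCV 4.12 (cv2) and the standard library are available. Lean on these libraries where they do the work, as an engineer would, in place of code of your own. Each camera call takes 0.05 s, during which the arm holds its last target. There are 200 camera calls.

## Working session

There is one attempt and no reset: what is moved stays moved. The work goes in short steps, Python scripts to look and compute and a tool call to move; the robot and the scene stay as the last step left them, time stands still between calls to the robot, and variables do not carry over. Pictures are saved under pics/ and viewed, at most 11 in all, crops included, and the job is handed in when it is done.

Besides the shell and the picture viewer there is one more tool, called as name(argument=value, ...), one argument or row to a line, values as JSON. apply_moves: Moves the arm, as the interface text tells. Its arguments: {"type":"object","properties":{"plan":{"type":"array"}},"required":["plan"]}

```bash
ls; mkdir -p pics
python3 - <<'E'
from station import r
import cv2,numpy as np
a=r.capture("scene");b=r.capture("top")
np.savez("c0.npz",**{k+s:v for s,d in(("s",a),("t",b)) for k,v in d.items()})
cv2.imwrite("pics/s0.png",a["img"]);cv2.imwrite("pics/t0.png",b["img"])
s=r.sense();print({k:np.round(v,3).tolist() for k,v in s.items()},r.tcp_to_tips)
for d in(a,b):print(np.round(d["mtx"],1).tolist(),np.round(-d["R"].T@d["t"],3),np.round(d["R"],2).tolist())
E
```

```text
pics
{'time_s': 0.1, 'joints': [81.052, 22.087, 0.388, -0.025, -68.412, -14.816], 'joint_velocities': [-0.033, -0.109, 0.123, 0.197, 0.047, 0.034], 'effort': [-0.001, -39.169, 18.793, 4.232, 0.013, -0.0], 'tcp_pos': [0.252, 0.572, 0.244], 'ee_rot': [[0.915, -0.403, -0.001], [-0.403, -0.915, -0.002], [0.0, 0.002, -1.0]], 'wrist_force': [-0.76, 0.308, -0.958], 'moment': [0.007, -0.007, 0.022], 'gripper_force': 0.0, 'gripper_width': 0.997} 0.022
[[508.4, 0.0, 316.3], [0.0, 508.4, 191.6], [0.0, 0.0, 1.0]] [-0.485 -0.536  1.132] [[0.46, -0.89, 0.01], [-0.59, -0.31, -0.74], [0.66, 0.33, -0.67]]
[[392.8, 0.0, 322.7], [0.0, 392.8, 204.3], [0.0, 0.0, 1.0]] [ 0.355 -0.022  1.15 ] [[0.01, -1.0, 0.01], [-0.99, -0.02, -0.15], [0.15, -0.0, -0.99]]
```

View pics/s0.png

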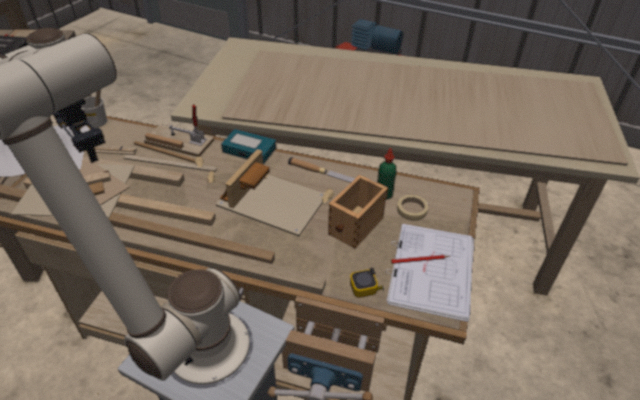

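View pics/t0.png

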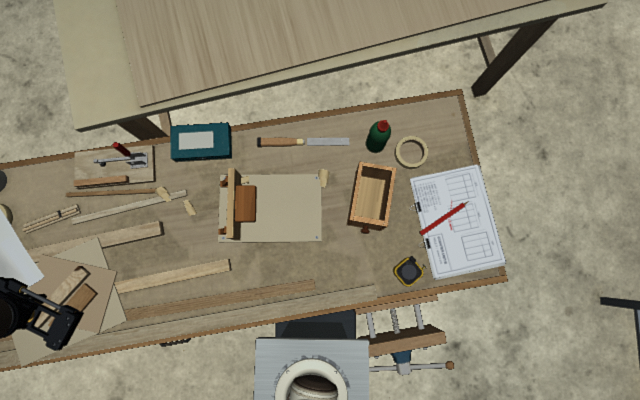

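The top view shows the jig (base near edge at about col 321, rows 174–241; end board about col 232), with the drawer to its right (mouth from 355,165 to 395,225, knob at 366,231). A small block lies by the jig's corner (323,178). The bottle is at (379,135), the masking tape at (411,152), the tape measure at (408,270), and the chisel from 258 to 348 at row 141.

```bash
cat > h.py <<'E'
import numpy as np,cv2
def cloud(d):
    v,u=np.mgrid[:400,:640]; z=d["depth"]
    m=d["mtx"]; p=np.stack([(u-m[0,2])/m[0,0]*z,(v-m[1,2])/m[1,1]*z,z],-1)
    P=(p-d["t"])@d["R"]; P[z==0]=np.nan; return P
def topix(d,X):
    c=d["R"]@np.array(X)+d["t"]; q=d["mtx"]@c; return q[:2]/q[2]
def ontoz(d,u,v,z):
    m=d["mtx"]; ray=d["R"].T@np.array([(u-m[0,2])/m[0,0],(v-m[1,2])/m[1,1],1]); c=-d["R"].T@d["t"]
    return c+ray*(z-c[2])/ray[2]
E
python3 - <<'E'
from h import *
f=np.load("c0.npz"); d={k[:-1]:f[k] for k in f if k.endswith("t")}
P=cloud(d); 
hm=np.clip(P[...,2]*1000,0,200)
img=d["img"]
c=cv2.resize(img[120:300,210:450],None,fx=3.3,fy=3.3,interpolation=cv2.INTER_CUBIC); cv2.imwrite("pics/t1.png",c)
# drawer rim
def rect(mask,n):
    m=mask.astype(np.uint8); k,l,s,ce=cv2.connectedComponentsWithStats(m)
    for i in range(1,k):
        if s[i,4]>25:
            q=P[l==i]; print(n,s[i].tolist(),[np.round(x,3) for x in cv2.minAreaRect(q[:,:2].astype(np.float32))],np.round(np.median(q,0),3))
roi=np.zeros((400,640),bool); roi[120:300,210:450]=1
rect(roi&(abs(P[...,2]-.130)<.006),"rim")
rect(roi&(abs(P[...,2]-.112)<.005),"board")
rect(roi&(abs(P[...,2]-.099)<.004),"tongue")
rect(roi&(abs(P[...,2]-.012)<.004),"base")
print(np.round(P[178,315:332,2],3)); print(np.round(P[290,280],3),np.round(P[210,335],3))
E
```

```text
rim [371, 122, 19, 18, 120] [array([ 0.717, -0.177]), array([0.047, 0.044]), np.float64(67.941)] [ 0.711 -0.172  0.129]
rim [349, 162, 48, 65, 769] [array([ 0.545, -0.157]), array([0.101, 0.161]), np.float64(80.529)] [ 0.537 -0.157  0.13 ]
board [370, 133, 18, 10, 30] [array([ 0.702, -0.173]), array([0.05 , 0.016]), np.float64(70.82)] [ 0.697 -0.171  0.111]
board [226, 168, 9, 70, 488] [array([0.519, 0.223]), array([0.188, 0.019]), np.float64(1.227)] [0.518 0.223 0.112]
tongue [234, 174, 22, 49, 733] [array([0.533, 0.187]), array([0.132, 0.056]), np.float64(1.385)] [0.519 0.188 0.099]
base [307, 138, 27, 8, 121] [array([ 0.722, -0.014]), array([0.023, 0.078]), np.float64(0.612)] [ 0.721 -0.017  0.014]
base [335, 138, 14, 8, 76] [array([ 0.724, -0.079]), array([0.023, 0.04 ]), np.float64(2.586)] [ 0.724 -0.083  0.013]
base [395, 155, 17, 14, 26] [array([ 0.659, -0.258]), array([0.061, 0.015]), np.float64(51.206)] [ 0.657 -0.255  0.012]
base [410, 171, 40, 59, 1297] [array([ 0.552, -0.356]), array([0.155, 0.122]), np.float64(12.099)] [ 0.562 -0.346  0.01 ]
base [220, 175, 8, 6, 28] [array([0.608, 0.271]), array([0.016, 0.021]), np.float64(0.885)] [0.609 0.274 0.012]
base [218, 174, 104, 69, 4502] [array([0.521, 0.129]), array([0.2, 0.3]), np.float64(1.472)] [0.512 0.086 0.013]
base [354, 176, 31, 44, 917] [array([ 0.555, -0.162]), array([0.073, 0.12 ]), np.float64(80.695)] [ 0.555 -0.164  0.012]
base [218, 187, 10, 42, 287] [array([0.518, 0.268]), array([0.122, 0.024]), np.float64(0.64)] [0.519 0.268 0.012]
base [423, 218, 27, 61, 939] [array([ 0.411, -0.355]), array([0.076, 0.175]), np.float64(87.983)] [ 0.41  -0.363  0.01 ]
[ 0.015  0.011  0.012  0.011  0.02   0.029  0.028  0.029  0.025  0.03
  0.022  0.028  0.032  0.021 -0.001  0.001  0.001]
[0.285 0.091 0.027] [ 0.517 -0.062  0.004]
```

View pics/t1.png

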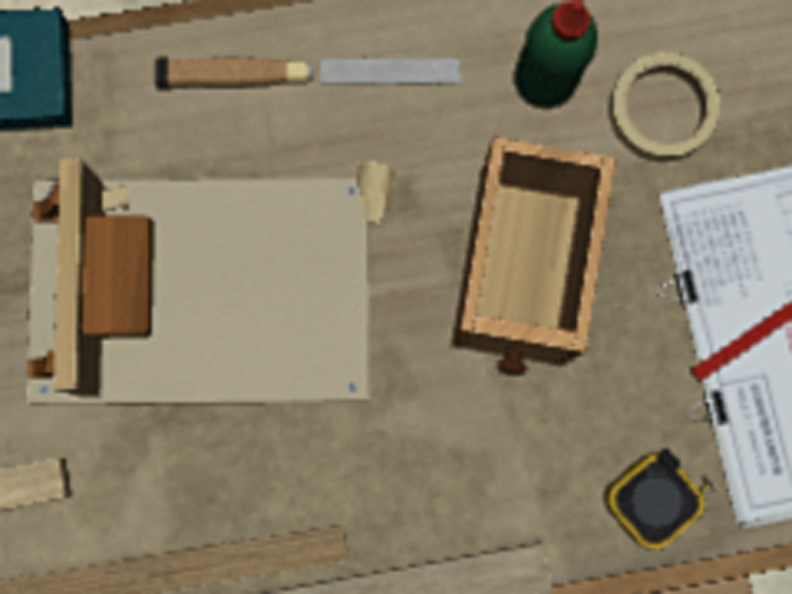

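The enlarged crop shows the drawer yawed about −9.5°. A small pale block sits at the jig's near corner, at crop (375,190) or px about (323,178), and another lies beside the tongue at crop (115,197). The space between the drawer and the jig is otherwise clear. My plan is to put the fingers inside the drawer and spread them to slide and turn it. For tipping, the front finger pushes it over and the rear finger holds it back on the way down.

apply_moves(
  plan=[
    {"grip": 0.4, "offset": [3.5, 3.4, 0], "spin": 0},
    {"grip": 0.4, "offset": [7, 6.8, 0], "spin": 0},
    {"grip": 0.4, "offset": [10.5, 10.2, 0], "spin": 0},
    {"grip": 0.4, "offset": [14, 13.7, 0], "spin": 0},
    {"grip": 0.4, "offset": [17.5, 17.1, 0], "spin": 0},
  ],
)

```text
time_s: 0.6
tcp_pos: [0.3432, 0.3428, 0.2442]
ee_rot: [[0.915, -0.403, -0.0], [-0.403, -0.915, -0.001], [-0.0, 0.001, -1.0]]
wrist_force: [0.2, -0.0, -0.5]
gripper_width: 0.63
gripper_force: 0.0
```

apply_moves(
  plan=[
    {"grip": 0.4, "offset": [3.5, 3.4, 0], "spin": 0},
    {"grip": 0.4, "offset": [7, 6.8, 0], "spin": 0},
    {"grip": 0.4, "offset": [10.5, 10.2, 0], "spin": 0},
    {"grip": 0.4, "offset": [14, 13.7, 0], "spin": 0},
    {"grip": 0.4, "offset": [17.5, 17.1, 0], "spin": 0},
  ],
)

```text
time_s: 1.1
tcp_pos: [0.4343, 0.1159, 0.2445]
ee_rot: [[0.915, -0.403, -0.0], [-0.403, -0.915, 0.0], [-0.0, -0.0, -1.0]]
wrist_force: [1.1, 0.3, -0.4]
gripper_width: 0.402
gripper_force: 0.0
```

Run:
```python
from h import *
f=np.load("c0.npz"); d={k[:-1]:f[k] for k in f if k.endswith("t")}
P=cloud(d); o=np.array([.521,.129]);c,s=.9997,.0257;Rj=np.array([[c,s],[-s,c]])
for n,(a,b,e,g) in {"near":(165,192,314,332),"tng":(172,188,236,254)}.items():
    q=P[a:b,e:g].reshape(-1,3); k=q[:,2]>.018 
    if n=="tng": k=(q[:,2]>.018)&(q[:,2]<.08)
    q=q[k]; j=(q[:,:2]-o)@Rj.T
    print(n,len(q),np.round(np.percentile(j,[3,97],axis=0)*1000),np.round(np.percentile(q[:,2],[10,50,95]),3),np.round(np.percentile(q[:,:2],[3,97],axis=0),3))
```

```text
near 161 [[  61. -171.]
 [ 109. -142.]] [0.022 0.027 0.034] [[ 0.586 -0.04 ]
 [ 0.633 -0.01 ]]
tng 96 [[57. 65.]
 [92. 86.]] [0.019 0.026 0.074] [[0.576 0.196]
 [0.611 0.217]]
```

Run:
```python
from station import r
import cv2
d=r.capture("wrist"); cv2.imwrite("pics/w0.png",d["img"]); print(d["t"],d["R"].round(2).tolist()); print(r.sense()["joints"])
```

```text
[0.28076202 0.29768508 0.49594906] [[-0.4, -0.91, -0.0], [-0.87, 0.39, 0.3], [-0.27, 0.12, -0.95]]
[ 35.16408203   4.71056319 -22.82429327   0.08047422 -62.60198505
  30.68866739]
```

View pics/w0.png

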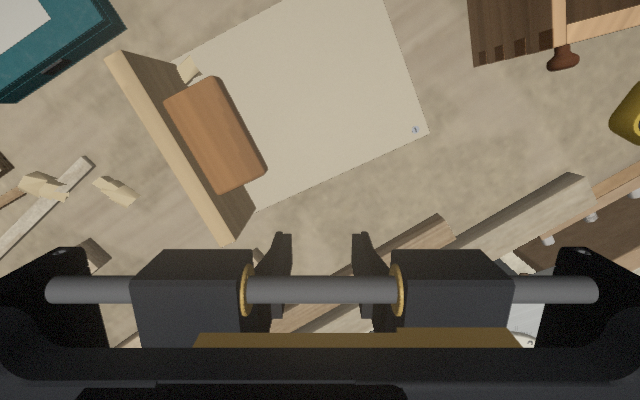

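The wrist picture shows slim fingers with thicker carriages behind them. The small pale piece at (190,70) sits beside the tongue and looks like a wood chip. I'll carry on over the drawer.

apply_moves(
  plan=[
    {"grip": 0.35, "offset": [3.5, 3.4, 0], "spin": 0},
    {"grip": 0.35, "offset": [7, 6.8, 0], "spin": 0},
    {"grip": 0.35, "offset": [10.5, 10.2, 0], "spin": -0.083},
    {"grip": 0.35, "offset": [14, 13.7, 0], "spin": -0.166},
    {"grip": 0.35, "offset": [17.5, 17.1, 0], "spin": -0.249},
  ],
)

```text
time_s: 1.65
tcp_pos: [0.5258, -0.111, 0.2443]
ee_rot: [[0.987, -0.162, -0.001], [-0.162, -0.987, 0.0], [-0.001, -0.0, -1.0]]
wrist_force: [0.8, 0.7, -0.2]
gripper_width: 0.353
gripper_force: 0.0
```

apply_moves(
  plan=[
    {"grip": 0.35, "offset": [2.7, 4.2, 0], "spin": 0},
    {"grip": 0.35, "offset": [2.7, 4.2, 4], "spin": 0},
    {"grip": 0.35, "offset": [2.7, 4.2, 7], "spin": 0},
    {"grip": 0.35, "offset": [2.7, 4.2, 7], "spin": 0},
  ],
)

```text
time_s: 2.05
tcp_pos: [0.5418, -0.1552, 0.1695]
ee_rot: [[0.986, -0.167, -0.011], [-0.167, -0.986, 0.001], [-0.012, 0.001, -1.0]]
wrist_force: [0.7, -0.2, -0.9]
gripper_width: 0.351
gripper_force: 0.0
```

apply_moves(
  plan=[
    {"grip": 0.35, "offset": [0, 0, 3], "spin": 0},
    {"grip": 0.35, "offset": [0, 0, 6.3], "spin": 0},
    {"grip": 0.35, "offset": [0, 0, 6.3], "spin": 0},
    {"grip": 0.5, "offset": [0, 0, 6.3], "spin": 0},
    {"grip": 0.6, "offset": [0, 0, 6.3], "spin": 0},
  ],
)

```text
time_s: 2.55
tcp_pos: [0.5471, -0.1549, 0.1141]
ee_rot: [[0.986, -0.164, 0.004], [-0.164, -0.986, -0.001], [0.005, -0.0, -1.0]]
wrist_force: [-0.5, 0.3, -0.3]
gripper_width: 0.454
gripper_force: 0.0
```

apply_moves(
  plan=[
    {"grip": 0.65, "offset": [0, 0, 0], "spin": 0},
    {"grip": 0.65, "offset": [0, 0, 0], "spin": 0},
    {"grip": 0.65, "offset": [0, 0, 0], "spin": 0},
  ],
)

```text
time_s: 2.85
tcp_pos: [0.5462, -0.1556, 0.1134]
ee_rot: [[0.986, -0.165, 0.003], [-0.165, -0.986, -0.001], [0.003, 0.001, -1.0]]
wrist_force: [-0.7, -2.1, 5.0]
gripper_width: 0.633
gripper_force: 18.8
```

The fingers have spread against both inner walls (18.8 N) and hold the drawer. Next I slide and turn it to about 10 mm short of the edge.

apply_moves(
  plan=[
    {"grip": 0.65, "offset": [-0.6, -1.2, 0], "spin": -0.04},
    {"grip": 0.65, "offset": [-1.4, -2.8, 0], "spin": -0.09},
    {"grip": 0.65, "offset": [-2.2, -4.6, 0], "spin": -0.14},
    {"grip": 0.65, "offset": [-2.8, -6.0, 0], "spin": -0.175},
    {"grip": 0.65, "offset": [-3.1, -6.9, 0], "spin": -0.19},
  ],
)

```text
time_s: 3.35
tcp_pos: [0.5278, -0.0822, 0.1136]
ee_rot: [[1.0, 0.027, 0.005], [0.027, -1.0, -0.002], [0.005, 0.002, -1.0]]
wrist_force: [2.1, -7.9, 5.8]
gripper_width: 0.637
gripper_force: 29.9
```

apply_moves(
  plan=[
    {"grip": 0.65, "offset": [0, 0, 0], "spin": 0},
    {"grip": 0.65, "offset": [0, 0, 0], "spin": 0},
  ],
)

```text
time_s: 3.55
tcp_pos: [0.5276, -0.0816, 0.1133]
ee_rot: [[1.0, 0.026, 0.004], [0.026, -1.0, -0.0], [0.004, 0.0, -1.0]]
wrist_force: [0.4, -1.2, 6.6]
gripper_width: 0.638
gripper_force: 30.1
```

```bash
cat >> h.py <<'E'
O=np.array([.521,.129]);Rj=np.array([[.9997,.0257],[-.0257,.9997]])
def jig(p): return (np.asarray(p)[...,:2]-O)@Rj.T
def pts(r,z0,z1,x,y):
    d=r.capture("top"); P=cloud(d).reshape(-1,3); P=P[~np.isnan(P[:,0])]; j=jig(P)
    k=(P[:,2]>z0)&(P[:,2]<z1)&(j[:,0]>x[0])&(j[:,0]<x[1])&(j[:,1]>y[0])&(j[:,1]<y[1])
    return np.c_[j,P[:,2]][k],d
E
python3 - <<'E'
from h import *
from station import r
p,d=pts(r,.120,.136,(-.11,.11),(-.3,-.12))
print(cv2.minAreaRect(p[:,:2].astype(np.float32)),len(p))
s=r.sense();print(jig(s["tcp_pos"]),s["wrist_force"])
cv2.imwrite("pics/t2.png",cv2.resize(d["img"][130:280,210:430],None,fx=3,fy=3))
E
```

```text
((-0.056310202926397324, -0.21121546626091003), (0.09949500113725662, 0.0473380945622921), 89.83206939697266) 331
[ 0.00122155 -0.21069725] [-0.15169051 -1.34418152  7.79722027]
```

View pics/t2.png

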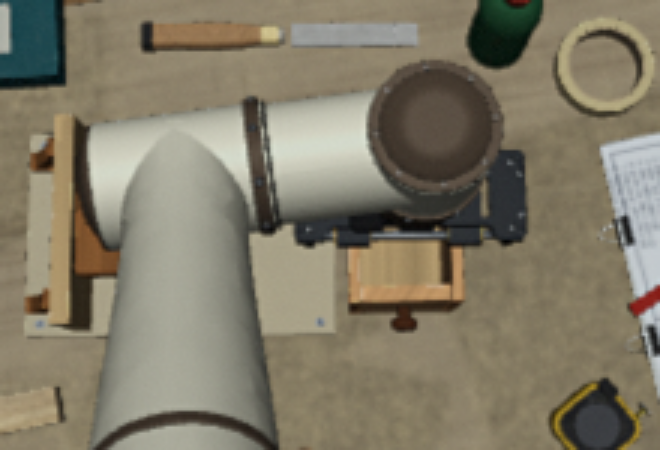

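The picture shows the drawer squared up (crop 350–465, knob at 403,322) with a gap of about 11 mm to the jig edge (crop col 335). The rim fit gives a yaw error of −0.2° and x close to 0. I'll close the gap gently.

apply_moves(
  plan=[
    {"grip": 0.65, "offset": [0, -0.3, 0], "spin": 0},
    {"grip": 0.65, "offset": [0, -0.6, 0], "spin": 0},
    {"grip": 0.65, "offset": [0, -0.8, 0], "spin": 0},
    {"grip": 0.65, "offset": [0, -0.9, 0], "spin": 0},
    {"grip": 0.65, "offset": [0, -1.0, 0], "spin": 0},
  ],
)

```text
time_s: 4.1
tcp_pos: [0.5271, -0.0739, 0.1137]
ee_rot: [[1.0, 0.025, 0.003], [0.025, -1.0, -0.003], [0.003, 0.004, -1.0]]
wrist_force: [0.1, -9.2, 7.0]
gripper_width: 0.638
gripper_force: 30.2
```

apply_moves(
  plan=[
    {"grip": 0.65, "offset": [0, -0.1, 0], "spin": 0},
    {"grip": 0.65, "offset": [0, -0.2, 0], "spin": 0},
    {"grip": 0.65, "offset": [0, -0.2, 0], "spin": 0},
    {"grip": 0.65, "offset": [0, -0.2, 0], "spin": 0},
  ],
)

```text
time_s: 4.5
tcp_pos: [0.527, -0.0719, 0.1137]
ee_rot: [[1.0, 0.025, 0.003], [0.025, -1.0, -0.003], [0.002, 0.003, -1.0]]
wrist_force: [0.3, -9.7, 7.5]
gripper_width: 0.635
gripper_force: 30.2
```

apply_moves(
  plan=[
    {"grip": 0.65, "offset": [0, -0.1, 0], "spin": 0},
    {"grip": 0.65, "offset": [0, -0.1, 0], "spin": 0},
    {"grip": 0.65, "offset": [0, -0.2, 0], "spin": 0},
    {"grip": 0.65, "offset": [0, -0.2, 0], "spin": 0},
  ],
)

```text
time_s: 4.9
tcp_pos: [0.5269, -0.0699, 0.1137]
ee_rot: [[1.0, 0.025, 0.002], [0.025, -1.0, -0.003], [0.002, 0.003, -1.0]]
wrist_force: [-0.0, -9.2, 8.5]
gripper_width: 0.634
gripper_force: 30.2
```

Run:
```python
from h import *
from station import r
p,d=pts(r,.120,.136,(-.11,.11),(-.3,-.12))
print(cv2.minAreaRect(p[:,:2].astype(np.float32)),len(p),p[:,1].max())
s=r.sense();print(jig(s["tcp_pos"]),s["wrist_force"])
```

```text
((-0.05754117667675018, -0.19970715045928955), (0.09710394591093063, 0.045167744159698486), 89.55188751220703) 304 -0.15098402530382646
[ 0.00079066 -0.19900156] [  1.09939062 -10.09550343   8.5347002 ]
```

apply_moves(
  plan=[
    {"grip": 0.65, "offset": [0, -0.1, -0.1], "spin": 0},
    {"grip": 0.65, "offset": [0, -0.2, -0.15], "spin": 0},
    {"grip": 0.65, "offset": [0, -0.2, -0.15], "spin": 0},
    {"grip": 0.65, "offset": [0, -0.2, -0.15], "spin": 0},
  ],
)

```text
time_s: 5.35
tcp_pos: [0.5264, -0.0682, 0.1138]
ee_rot: [[1.0, 0.023, 0.001], [0.023, -1.0, -0.003], [0.001, 0.003, -1.0]]
wrist_force: [2.9, -11.8, 1.6]
gripper_width: 0.634
gripper_force: 29.5
```

apply_moves(
  plan=[
    {"grip": 0.65, "offset": [0, -0.1, 0], "spin": 0},
    {"grip": 0.65, "offset": [0, -0.2, 0], "spin": 0},
    {"grip": 0.65, "offset": [0, -0.2, 0], "spin": 0},
  ],
)

```text
time_s: 5.65
tcp_pos: [0.5264, -0.0675, 0.1141]
ee_rot: [[1.0, 0.024, 0.0], [0.024, -1.0, -0.006], [0.0, 0.006, -1.0]]
wrist_force: [3.8, -17.1, 2.0]
gripper_width: 0.638
gripper_force: 29.5
```

Run:
```python
from h import *
from station import r
p,d=pts(r,.120,.136,(-.11,.11),(-.3,-.12))
print(cv2.minAreaRect(p[:,:2].astype(np.float32)),len(p),p[:,1].max())
s=r.sense();print(jig(s["tcp_pos"]),s["wrist_force"],s["moment"],s["ee_rot"])
```

```text
((-0.058044686913490295, -0.19712427258491516), (0.09704478830099106, 0.04682524502277374), 89.41155242919922) 292 -0.14837392613223113
[ 0.00031531 -0.19660812] [  2.87645559 -16.8880009    0.75845462] [-5.98558572 -1.06113513 -0.49458108] [[ 9.99726634e-01  2.33750204e-02  5.14817796e-04]
 [ 2.33775320e-02 -9.99711128e-01 -5.58144241e-03]
 [ 3.84202749e-04  5.59195181e-03 -9.99984291e-01]]
```

The drawer is hard against the edge: the push force rose from 9 to 17 N and it stalled. Step 1 should be met. Next I narrow the finger span to 53 mm, raise slightly and start tipping.

apply_moves(
  plan=[
    {"grip": 0.45, "offset": [0, 0.1, 0], "spin": 0},
    {"grip": 0.32, "offset": [0, 0.1, -0.2], "spin": 0},
    {"grip": 0.32, "offset": [0, 0, -0.5], "spin": 0},
    {"grip": 0.32, "offset": [0, -0.4, -0.6], "spin": 0},
    {"grip": 0.32, "offset": [0, -0.8, -0.6], "spin": 0},
  ],
)

```text
time_s: 6.2
tcp_pos: [0.5253, -0.0554, 0.1193]
ee_rot: [[1.0, 0.025, -0.0], [0.025, -1.0, -0.0], [-0.0, 0.0, -1.0]]
wrist_force: [-0.0, -3.4, 2.7]
gripper_width: 0.339
gripper_force: 1.8
```

apply_moves(
  plan=[
    {"grip": 0.32, "offset": [0, -0.3, 0], "spin": 0},
    {"grip": 0.32, "offset": [0, -0.6, 0], "spin": 0},
    {"grip": 0.32, "offset": [0, -0.9, 0], "spin": 0},
    {"grip": 0.32, "offset": [0, -1.2, 0], "spin": 0},
    {"grip": 0.32, "offset": [0, -1.5, 0], "spin": 0},
  ],
)

```text
time_s: 6.7
tcp_pos: [0.5251, -0.0408, 0.1192]
ee_rot: [[1.0, 0.024, -0.0], [0.024, -1.0, -0.0], [-0.0, 0.0, -1.0]]
wrist_force: [-0.9, -4.9, 3.3]
gripper_width: 0.318
gripper_force: 2.4
```

apply_moves(
  plan=[
    {"grip": 0.32, "offset": [0, -0.3, 0], "spin": 0},
    {"grip": 0.32, "offset": [0, -0.6, 0], "spin": 0},
    {"grip": 0.32, "offset": [0, -0.9, 0], "spin": 0},
    {"grip": 0.32, "offset": [0, -1.2, 0], "spin": 0},
    {"grip": 0.32, "offset": [0, -1.5, 0], "spin": 0},
  ],
)

```text
time_s: 7.2
tcp_pos: [0.5243, -0.0255, 0.1185]
ee_rot: [[1.0, 0.024, -0.001], [0.024, -1.0, 0.0], [-0.001, -0.0, -1.0]]
wrist_force: [0.2, -4.4, -0.8]
gripper_width: 0.319
gripper_force: 1.5
```

Run:
```python
from h import *
from station import r
d=r.capture("scene")
cv2.imwrite("pics/s2.png",cv2.resize(d["img"][130:260,200:420],None,fx=3.5,fy=3.5))
```

```text
(no output)
```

View pics/s2.png

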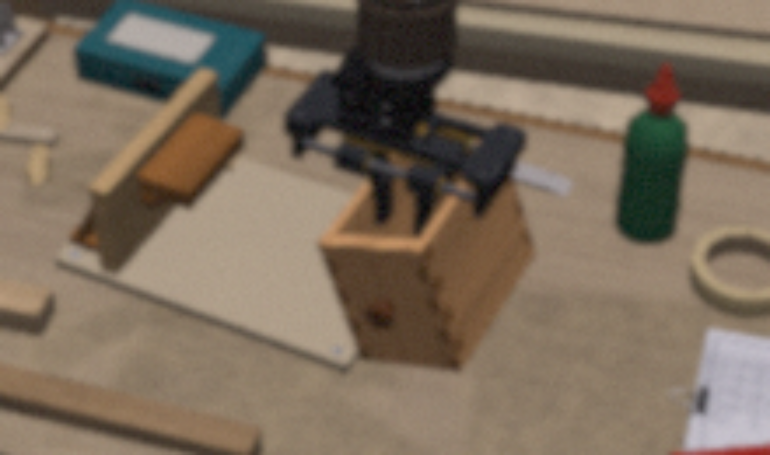

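The scene crop shows the drawer leaning about 18° over the jig edge, toe at (360–460, 365), with the gripper inside and its body clear above the rear rim.

apply_moves(
  plan=[
    {"grip": 0.32, "offset": [0, -0.3, 0], "spin": 0},
    {"grip": 0.32, "offset": [0, -0.6, 0], "spin": 0},
    {"grip": 0.32, "offset": [0, -0.9, 0], "spin": 0},
    {"grip": 0.32, "offset": [0, -1.2, 0], "spin": 0},
    {"grip": 0.32, "offset": [0, -1.5, 0], "spin": 0},
  ],
)

```text
time_s: 7.75
tcp_pos: [0.5245, -0.0104, 0.1192]
ee_rot: [[1.0, 0.024, 0.0], [0.024, -1.0, 0.0], [0.0, -0.0, -1.0]]
wrist_force: [-0.8, -2.4, -0.1]
gripper_width: 0.319
gripper_force: 1.0
```

apply_moves(
  plan=[
    {"grip": 0.32, "offset": [0, -0.2, 0], "spin": 0},
    {"grip": 0.32, "offset": [0, -0.4, 0], "spin": 0},
    {"grip": 0.32, "offset": [0, -0.6, 0], "spin": 0},
    {"grip": 0.32, "offset": [0, -0.8, 0], "spin": 0},
    {"grip": 0.32, "offset": [0, -0.8, 0], "spin": 0},
  ],
)

```text
time_s: 8.25
tcp_pos: [0.5243, -0.0025, 0.1192]
ee_rot: [[1.0, 0.025, 0.0], [0.025, -1.0, 0.0], [0.0, -0.0, -1.0]]
wrist_force: [0.3, -1.5, 0.7]
gripper_width: 0.322
gripper_force: 0.8
```

```bash
cat >> h.py <<'E'
def tilt(r,save=None):
    d=r.capture("scene"); P=cloud(d).reshape(-1,3); P=P[~np.isnan(P[:,0])]; j=np.c_[jig(P),P[:,2]]
    j=j[(j[:,0]>-.07)&(j[:,0]<.06)&(j[:,1]<.12)&(j[:,1]>-.3)&(j[:,2]>.02)&(j[:,2]<.2)]
    zs,ys=[],[]
    for z in np.arange(.025,.19,.005):
        q=j[(abs(j[:,2]-z)<.0025)]
        if len(q)>6: zs.append(z*1e3); ys.append(np.percentile(q[:,1],4)*1e3)
    if save: cv2.imwrite(save,cv2.resize(d["img"][110:260,200:420],None,fx=3.5,fy=3.5))
    print("back profile z:y",[(int(a),int(b)) for a,b in zip(zs,ys)]); s=r.sense(); print(jig(s["tcp_pos"]).round(4),np.round(s["tcp_pos"],4),s["wrist_force"].round(1) if hasattr(s["wrist_force"],"round") else s["wrist_force"])
E
python3 - <<'E'
from h import *
from station import r
tilt(r)
E
```

```text
back profile z:y [(25, 81), (30, 81), (35, 81), (40, 81), (45, 82), (50, -242), (55, -243), (60, -244), (65, -240), (70, -238), (75, -233), (80, -230), (85, -227), (90, -224), (95, -220), (100, -217), (105, -215), (110, -211), (115, -208), (120, -207), (125, -203), (130, -200), (135, -197), (140, -194), (145, -191), (150, -187), (155, -184), (160, -182), (165, -185), (170, -220), (175, -220), (180, -220), (185, -208)]
[-1.000e-04 -1.316e-01] [ 0.5243 -0.0026  0.1192] [-0.6 -1.3 -0.1]
```

apply_moves(
  plan=[
    {"grip": 0.32, "offset": [0, -0.2, 0], "spin": 0},
    {"grip": 0.32, "offset": [0, -0.4, 0], "spin": 0},
    {"grip": 0.32, "offset": [0, -0.6, 0], "spin": 0},
    {"grip": 0.32, "offset": [0, -0.8, 0], "spin": 0},
    {"grip": 0.32, "offset": [0, -1.0, 0], "spin": 0},
  ],
)

```text
time_s: 8.8
tcp_pos: [0.5238, 0.0053, 0.1196]
ee_rot: [[1.0, 0.026, -0.001], [0.026, -1.0, -0.004], [-0.001, 0.004, -1.0]]
wrist_force: [1.9, -11.8, 2.5]
gripper_width: 0.311
gripper_force: 13.8
```

Run:
```python
from h import *
from station import r
tilt(r)
```

```text
back profile z:y [(25, 81), (30, 81), (35, 82), (40, 80), (45, 81), (50, 82), (55, -239), (60, -241), (65, -240), (70, -237), (75, -233), (80, -230), (85, -226), (90, -224), (95, -218), (100, -214), (105, -212), (110, -207), (115, -204), (120, -203), (125, -199), (130, -196), (135, -190), (140, -187), (145, -184), (150, -182), (155, -179), (160, -175), (165, -171), (170, -212), (175, -212), (180, -212), (185, -208)]
[-0.0003 -0.1237] [0.5238 0.0053 0.1197] [  1.3 -11.    2.5]
```

Run:
```python
from h import *
from station import r
d=r.capture("scene"); cv2.imwrite("pics/s3.png",cv2.resize(d["img"][135:245,265:385],None,fx=5.4,fy=5.4,interpolation=cv2.INTER_CUBIC))
s=r.sense();print(s["wrist_force"],s["moment"],s["gripper_force"])
```

```text
[ 1.27645416 -9.7567555   2.45004305] [-3.73583914 -0.27489074  0.005082  ] 12.096196243073791
```

View pics/s3.png

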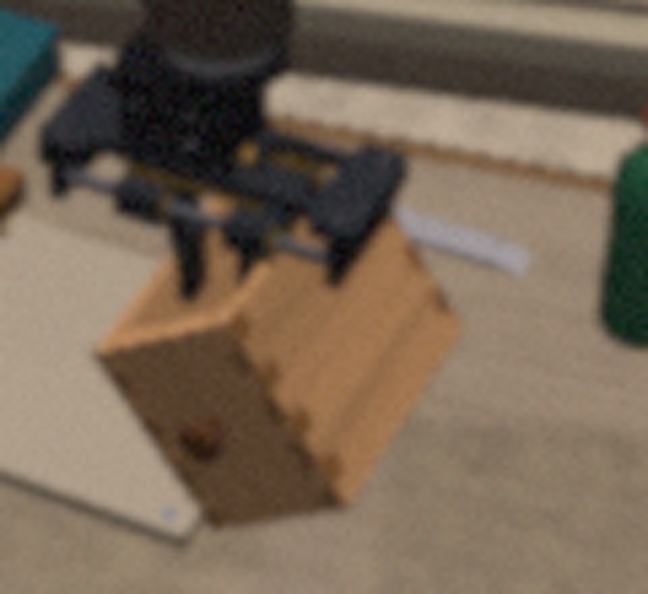

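The crop shows the gripper's rear carriage right over the rear rim. The −11 N push means its body is now bearing on the rim corner, at about 35° lean. I'll back off slightly, raise 3 mm and continue.

apply_moves(
  plan=[
    {"grip": 0.32, "offset": [0, 0.2, 0], "spin": 0},
    {"grip": 0.32, "offset": [0, 0.4, -0.1], "spin": 0},
    {"grip": 0.32, "offset": [0, 0.4, -0.3], "spin": 0},
    {"grip": 0.32, "offset": [0, 0.4, -0.35], "spin": 0},
  ],
)

```text
time_s: 9.3
tcp_pos: [0.5242, 0.0036, 0.1227]
ee_rot: [[1.0, 0.024, 0.001], [0.024, -1.0, 0.001], [0.001, -0.001, -1.0]]
wrist_force: [0.1, -0.3, -0.7]
gripper_width: 0.323
gripper_force: 0.4
```

apply_moves(
  plan=[
    {"grip": 0.32, "offset": [0, -0.2, 0], "spin": 0},
    {"grip": 0.32, "offset": [0, -0.4, 0], "spin": 0},
    {"grip": 0.32, "offset": [0, -0.4, 0], "spin": 0},
  ],
)

```text
time_s: 9.6
tcp_pos: [0.524, 0.0077, 0.1225]
ee_rot: [[1.0, 0.025, 0.0], [0.025, -1.0, 0.0], [0.0, -0.0, -1.0]]
wrist_force: [-0.6, -0.3, 0.5]
gripper_width: 0.317
gripper_force: 0.5
```

Run:
```python
from h import *
from station import r
tilt(r)
```

```text
back profile z:y [(25, 43), (30, 82), (35, 81), (40, 80), (45, 80), (50, 82), (55, -239), (60, -240), (65, -241), (70, -237), (75, -234), (80, -230), (85, -226), (90, -222), (95, -217), (100, -214), (105, -211), (110, -207), (115, -205), (120, -202), (125, -198), (130, -195), (135, -192), (140, -187), (145, -184), (150, -180), (155, -178), (160, -172), (165, -169), (170, -209), (175, -210), (180, -210), (185, -209)]
[-1.000e-04 -1.215e-01] [0.524  0.0076 0.1226] [ 0.1 -0.4  0.5]
```

apply_moves(
  plan=[
    {"grip": 0.32, "offset": [0, -0.2, 0], "spin": 0},
    {"grip": 0.32, "offset": [0, -0.4, 0], "spin": 0},
    {"grip": 0.32, "offset": [0, -0.5, 0], "spin": 0},
    {"grip": 0.32, "offset": [0, -0.5, 0], "spin": 0},
  ],
)

```text
time_s: 10.05
tcp_pos: [0.5238, 0.0124, 0.1225]
ee_rot: [[1.0, 0.024, -0.0], [0.024, -1.0, 0.0], [-0.0, -0.0, -1.0]]
wrist_force: [0.2, -0.4, -0.4]
gripper_width: 0.321
gripper_force: 0.4
```

Run:
```python
from h import *
from station import r
tilt(r)
```

```text
back profile z:y [(25, 81), (30, 81), (35, 82), (40, 79), (45, 79), (50, 79), (55, -160), (60, -238), (65, -239), (70, -238), (75, -233), (80, -229), (85, -225), (90, -221), (95, -217), (100, -212), (105, -209), (110, -206), (115, -202), (120, -198), (125, -195), (130, -192), (135, -186), (140, -184), (145, -181), (150, -177), (155, -170), (160, -168), (165, -163), (170, -203), (175, -205), (180, -206), (185, -199)]
[-0.0002 -0.1167] [0.5238 0.0123 0.1226] [ 0.5 -0.6  0.1]
```

apply_moves(
  plan=[
    {"grip": 0.34, "offset": [0, -0.1, 0], "spin": 0},
    {"grip": 0.36, "offset": [0, -0.2, 0], "spin": 0},
    {"grip": 0.36, "offset": [0, -0.4, 0], "spin": 0},
    {"grip": 0.36, "offset": [0, -0.5, 0], "spin": 0},
  ],
)

```text
time_s: 10.5
tcp_pos: [0.5238, 0.0174, 0.1226]
ee_rot: [[1.0, 0.024, 0.0], [0.024, -1.0, 0.0], [0.0, -0.0, -1.0]]
wrist_force: [-0.3, -1.0, 0.4]
gripper_width: 0.359
gripper_force: 0.3
```

Run:
```python
from h import *
from station import r
tilt(r)
```

```text
back profile z:y [(25, 81), (30, 82), (35, 82), (40, 82), (45, 80), (50, 81), (60, -235), (65, -237), (70, -237), (75, -234), (80, -229), (85, -224), (90, -220), (95, -216), (100, -210), (105, -207), (110, -203), (115, -200), (120, -195), (125, -191), (130, -188), (135, -184), (140, -179), (145, -174), (150, -171), (155, -167), (160, -161), (165, -157), (170, -199), (175, -200), (180, -200), (185, -199)]
[-1.000e-04 -1.115e-01] [0.5238 0.0175 0.1226] [ 0.6 -0.  -0.3]
```

apply_moves(
  plan=[
    {"grip": 0.36, "offset": [0, -0.15, 0], "spin": 0},
    {"grip": 0.36, "offset": [0, -0.3, 0], "spin": 0},
    {"grip": 0.36, "offset": [0, -0.45, 0], "spin": 0},
    {"grip": 0.36, "offset": [0, -0.5, 0], "spin": 0},
  ],
)

```text
time_s: 10.95
tcp_pos: [0.5236, 0.0224, 0.1226]
ee_rot: [[1.0, 0.024, 0.0], [0.024, -1.0, 0.0], [0.0, -0.0, -1.0]]
wrist_force: [0.4, -0.5, -0.1]
gripper_width: 0.362
gripper_force: 0.3
```

Run:
```python
from h import *
from station import r
tilt(r)
```

```text
back profile z:y [(25, 81), (30, 82), (35, 80), (40, 81), (45, 82), (50, 81), (60, 76), (65, -234), (70, -235), (75, -233), (80, -230), (85, -225), (90, -221), (95, -215), (100, -209), (105, -205), (110, -201), (115, -197), (120, -195), (125, -189), (130, -187), (135, -182), (140, -176), (145, -171), (150, -166), (155, -161), (160, -156), (165, -154), (170, -194), (175, -195), (180, -195), (185, -195)]
[-1.000e-04 -1.066e-01] [0.5236 0.0224 0.1226] [ 0.2  0.2 -0.5]
```

apply_moves(
  plan=[
    {"grip": 0.38, "offset": [0, 0, 0], "spin": 0},
    {"grip": 0.4, "offset": [0, 0, 0], "spin": 0},
    {"grip": 0.42, "offset": [0, 0, 0], "spin": 0},
    {"grip": 0.44, "offset": [0, 0, 0], "spin": 0},
    {"grip": 0.44, "offset": [0, 0, 0], "spin": 0},
  ],
)

```text
time_s: 11.5
tcp_pos: [0.5236, 0.0208, 0.123]
ee_rot: [[1.0, 0.025, -0.001], [0.025, -1.0, -0.003], [-0.001, 0.003, -1.0]]
wrist_force: [0.6, -5.6, 2.4]
gripper_width: 0.399
gripper_force: 29.3
```

Run:
```python
from h import *
from station import r
tilt(r)
```

```text
back profile z:y [(25, 81), (30, 81), (35, 82), (40, 82), (45, 81), (50, 83), (65, -235), (70, -236), (75, -234), (80, -230), (85, -225), (90, -219), (95, -215), (100, -209), (105, -206), (110, -201), (115, -198), (120, -193), (125, -190), (130, -186), (135, -181), (140, -176), (145, -172), (150, -167), (155, -162), (160, -159), (165, -154), (175, -197), (180, -197), (185, -197)]
[-0.0002 -0.1082] [0.5236 0.0208 0.1231] [ 1.  -6.1  2.6]
```

Both sides are now touching (the spread is jammed at 0.40), so there is little play. I'll relax to 0.36 and advance through the balance point.

apply_moves(
  plan=[
    {"grip": 0.37, "offset": [0, 0, 0], "spin": 0},
    {"grip": 0.36, "offset": [0, -0.1, 0], "spin": 0},
    {"grip": 0.36, "offset": [0, -0.25, 0], "spin": 0},
    {"grip": 0.36, "offset": [0, -0.4, 0], "spin": 0},
    {"grip": 0.36, "offset": [0, -0.4, 0], "spin": 0},
  ],
)

```text
time_s: 12.05
tcp_pos: [0.5235, 0.0267, 0.1225]
ee_rot: [[1.0, 0.025, 0.0], [0.025, -1.0, 0.0], [0.0, -0.0, -1.0]]
wrist_force: [0.6, -0.3, 0.6]
gripper_width: 0.362
gripper_force: 0.2
```

Run:
```python
from h import *
from station import r
tilt(r)
```

```text
back profile z:y [(25, 55), (30, 80), (35, 82), (40, 81), (50, 81), (55, 81), (65, -232), (70, -234), (75, -234), (80, -232), (85, -225), (90, -220), (95, -215), (100, -209), (105, -204), (110, -200), (115, -195), (120, -191), (125, -185), (130, -183), (135, -178), (140, -174), (145, -167), (150, -163), (155, -158), (160, -152), (165, -151), (170, -190), (175, -190), (180, -191), (185, -189)]
[-1.000e-04 -1.024e-01] [0.5235 0.0266 0.1225] [ 0.3 -0.1  0.5]
```

apply_moves(
  plan=[
    {"grip": 0.355, "offset": [0, 0, 0.15], "spin": 0},
    {"grip": 0.35, "offset": [0, -0.1, 0.3], "spin": 0},
    {"grip": 0.345, "offset": [0, -0.25, 0.4], "spin": 0},
    {"grip": 0.34, "offset": [0, -0.4, 0.5], "spin": 0},
    {"grip": 0.34, "offset": [0, -0.5, 0.6], "spin": 0},
  ],
)

```text
time_s: 12.6
tcp_pos: [0.524, 0.0311, 0.1178]
ee_rot: [[1.0, 0.025, 0.001], [0.025, -1.0, -0.001], [0.001, 0.001, -1.0]]
wrist_force: [-2.1, -0.7, 11.4]
gripper_width: 0.34
gripper_force: 7.2
```

Run:
```python
from h import *
from station import r
tilt(r)
```

```text
back profile z:y [(25, 81), (30, 81), (35, 83), (40, 80), (45, 82), (55, 81), (60, 74), (65, -123), (70, -230), (75, -231), (80, -229), (85, -225), (90, -219), (95, -212), (100, -207), (105, -204), (110, -199), (115, -193), (120, -189), (125, -184), (130, -179), (135, -173), (140, -166), (145, -161), (150, -156), (155, -151), (160, -147), (165, -185), (170, -187), (175, -187), (180, -176), (185, -182)]
[ 0.0004 -0.0979] [0.524  0.0312 0.1178] [-2.3 -1.8  8.9]
```

apply_moves(
  plan=[
    {"grip": 0.34, "offset": [0, -0.1, -0.1], "spin": 0},
    {"grip": 0.335, "offset": [0, -0.25, -0.2], "spin": 0},
    {"grip": 0.33, "offset": [0, -0.4, -0.2], "spin": 0},
    {"grip": 0.33, "offset": [0, -0.5, -0.2], "spin": 0},
  ],
)

```text
time_s: 13.05
tcp_pos: [0.523, 0.0363, 0.1181]
ee_rot: [[1.0, 0.024, -0.001], [0.024, -1.0, -0.0], [-0.001, 0.0, -1.0]]
wrist_force: [-1.3, 0.7, -0.2]
gripper_width: 0.33
gripper_force: 0.0
```

Run:
```python
from h import *
from station import r
tilt(r)
```

```text
back profile z:y [(25, 82), (30, 81), (35, 80), (40, 81), (45, 81), (50, 82), (55, 81), (65, 69), (70, -229), (75, -231), (80, -231), (85, -224), (90, -221), (95, -213), (100, -207), (105, -203), (110, -198), (115, -193), (120, -188), (125, -183), (130, -178), (135, -172), (140, -167), (145, -158), (150, -156), (155, -150), (160, -144), (165, -177), (170, -182), (175, -182), (180, -181), (185, -169)]
[-0.0004 -0.0926] [0.523  0.0364 0.1182] [-0.1  0.5  0.4]
```

The drawer now stands by itself at about 47° on toe and edge, and the front finger has slipped past the rim. The gripper body can bear on the rear rim corner. So I'll raise, step back so the rear finger is close behind, press lightly on the corner and drag it forward.

apply_moves(
  plan=[
    {"grip": 0.33, "offset": [0, 0, -0.4], "spin": 0},
    {"grip": 0.33, "offset": [0, 0.3, -0.5], "spin": 0},
    {"grip": 0.33, "offset": [0, 0.6, -0.5], "spin": 0},
    {"grip": 0.33, "offset": [0, 0.8, -0.5], "spin": 0},
    {"grip": 0.33, "offset": [0, 0.8, -0.5], "spin": 0},
  ],
)

```text
time_s: 13.6
tcp_pos: [0.5235, 0.0279, 0.1236]
ee_rot: [[1.0, 0.024, 0.0], [0.024, -1.0, 0.0], [0.0, -0.0, -1.0]]
wrist_force: [-0.5, 0.7, 0.3]
gripper_width: 0.33
gripper_force: 0.3
```

Run:
```python
from h import *
from station import r
tilt(r)
```

```text
back profile z:y [(25, 81), (30, 81), (35, 81), (40, 83), (45, 82), (50, 82), (60, 81), (65, 68), (70, -231), (75, -233), (80, -231), (85, -226), (90, -221), (95, -213), (100, -207), (105, -203), (110, -199), (115, -194), (120, -190), (125, -185), (130, -179), (135, -175), (140, -167), (145, -162), (150, -158), (155, -152), (160, -147), (165, -144), (170, -187), (175, -189), (180, -190), (185, -190)]
[-1.00e-04 -1.01e-01] [0.5235 0.028  0.1235] [-1.   0.2  0.2]
```

apply_moves(
  plan=[
    {"grip": 0.33, "offset": [0, 0, 0.3], "spin": 0},
    {"grip": 0.33, "offset": [0, 0, 0.5], "spin": 0},
    {"grip": 0.33, "offset": [0, 0, 0.6], "spin": 0},
    {"grip": 0.33, "offset": [0, 0, 0.7], "spin": 0},
  ],
)

```text
time_s: 14.05
tcp_pos: [0.524, 0.0284, 0.1179]
ee_rot: [[1.0, 0.025, 0.001], [0.025, -1.0, -0.001], [0.001, 0.001, -1.0]]
wrist_force: [-3.9, 1.8, 12.8]
gripper_width: 0.333
gripper_force: 6.5
```

apply_moves(
  plan=[
    {"grip": 0.33, "offset": [0, -0.2, 0], "spin": 0},
    {"grip": 0.33, "offset": [0, -0.4, 0], "spin": 0},
    {"grip": 0.33, "offset": [0, -0.5, 0], "spin": 0},
    {"grip": 0.33, "offset": [0, -0.5, 0], "spin": 0},
  ],
)

```text
time_s: 14.45
tcp_pos: [0.5236, 0.0334, 0.1173]
ee_rot: [[1.0, 0.025, 0.001], [0.025, -1.0, -0.0], [0.001, 0.0, -1.0]]
wrist_force: [-1.0, 1.0, 4.8]
gripper_width: 0.331
gripper_force: 2.7
```

Run:
```python
from h import *
from station import r
tilt(r)
print(r.sense()["moment"],r.sense()["gripper_force"])
```

```text
back profile z:y [(25, 80), (30, 81), (35, 81), (40, 82), (45, 82), (50, 82), (60, 74), (65, 66), (70, -76), (75, -230), (80, -231), (85, -225), (90, -219), (95, -213), (100, -207), (105, -202), (110, -197), (115, -191), (120, -187), (125, -183), (130, -176), (135, -172), (140, -166), (145, -158), (150, -155), (155, -148), (160, -141), (165, -182), (170, -184), (175, -185), (180, -183), (185, -171)]
[ 0.0002 -0.0957] [0.5237 0.0333 0.1174] [-1.1  0.7  5. ]
[-0.11414089  0.25725556 -0.05976829] 2.7482960341876606
```

apply_moves(
  plan=[
    {"grip": 0.33, "offset": [0, 0, 0.1], "spin": 0},
    {"grip": 0.33, "offset": [0, -0.2, 0.15], "spin": 0},
    {"grip": 0.33, "offset": [0, -0.4, 0.2], "spin": 0},
    {"grip": 0.33, "offset": [0, -0.5, 0.2], "spin": 0},
  ],
)

```text
time_s: 14.9
tcp_pos: [0.5239, 0.0385, 0.1161]
ee_rot: [[1.0, 0.025, 0.002], [0.025, -1.0, -0.0], [0.002, 0.0, -1.0]]
wrist_force: [-2.2, 0.9, 7.1]
gripper_width: 0.333
gripper_force: 3.8
```

Run:
```python
from h import *
from station import r
tilt(r)
print(r.sense()["moment"],r.sense()["gripper_force"])
```

```text
back profile z:y [(25, 82), (30, 81), (35, 80), (40, 82), (50, 80), (55, 82), (65, 68), (70, 64), (75, -228), (80, -229), (85, -226), (90, -221), (95, -213), (100, -205), (105, -203), (110, -194), (115, -189), (120, -185), (125, -179), (130, -173), (135, -167), (140, -161), (145, -155), (150, -152), (155, -144), (160, -136), (165, -178), (170, -179), (175, -179), (180, -177), (185, -170)]
[ 0.0006 -0.0905] [0.5239 0.0386 0.116 ] [-2.2  1.2  8.3]
[-3.81196968e-04  4.82442998e-01 -8.15685128e-02] 4.175536707043648
```

apply_moves(
  plan=[
    {"grip": 0.33, "offset": [0, -0.1, 0], "spin": 0},
    {"grip": 0.33, "offset": [0, -0.3, 0.1], "spin": 0},
    {"grip": 0.33, "offset": [0, -0.5, 0.2], "spin": 0},
    {"grip": 0.33, "offset": [0, -0.6, 0.2], "spin": 0},
  ],
)

```text
time_s: 15.35
tcp_pos: [0.5241, 0.0447, 0.1142]
ee_rot: [[1.0, 0.025, 0.003], [0.025, -1.0, 0.0], [0.003, -0.0, -1.0]]
wrist_force: [-1.5, 2.1, 7.3]
gripper_width: 0.329
gripper_force: 3.7
```

Run:
```python
from h import *
from station import r
tilt(r)
print(r.sense()["moment"],r.sense()["gripper_force"])
```

```text
back profile z:y [(25, 65), (30, 81), (35, 81), (40, 81), (45, 82), (60, 82), (65, 65), (70, 65), (75, -224), (80, -226), (85, -225), (90, -220), (95, -213), (100, -206), (105, -201), (110, -194), (115, -187), (120, -182), (125, -177), (130, -167), (135, -164), (140, -153), (145, -149), (150, -144), (155, -135), (160, -171), (165, -172), (170, -173), (175, -173), (180, -167), (185, -168)]
[ 0.0009 -0.0842] [0.5241 0.0448 0.1141] [-0.3  1.7  8.2]
[ 0.1252218   0.46320212 -0.06384472] 4.247760102152824
```

Fy has turned positive, so the drawer (about 52°) now leans on the rear finger. I'll ease it down from here, easing off the vertical press.

apply_moves(
  plan=[
    {"grip": 0.33, "offset": [0, 0, -0.1], "spin": 0},
    {"grip": 0.33, "offset": [0, -0.1, -0.2], "spin": 0},
    {"grip": 0.33, "offset": [0, -0.3, -0.2], "spin": 0},
    {"grip": 0.33, "offset": [0, -0.5, -0.2], "spin": 0},
  ],
)

```text
time_s: 15.8
tcp_pos: [0.5225, 0.0492, 0.114]
ee_rot: [[1.0, 0.024, -0.001], [0.024, -1.0, -0.0], [-0.001, 0.0, -1.0]]
wrist_force: [-0.9, 0.0, 0.1]
gripper_width: 0.33
gripper_force: 0.1
```

Run:
```python
from h import *
from station import r
tilt(r)
print(r.sense()["moment"],r.sense()["gripper_force"])
```

```text
back profile z:y [(25, 80), (30, 81), (35, 81), (40, -21), (45, 81), (55, 83), (65, 66), (70, 3), (75, -72), (80, -223), (85, -223), (90, -222), (95, -214), (100, -207), (105, -202), (110, -192), (115, -185), (120, -179), (125, -170), (130, -163), (135, -160), (140, -150), (145, -141), (150, -135), (155, -132), (160, -141), (165, -168), (170, -169), (175, -169), (180, -157), (185, -165)]
[-0.0005 -0.0796] [0.5226 0.0494 0.114 ] [ 0.1  0.9 -0.1]
[ 0.02099007 -0.00792302 -0.02068829] 0.06187442864757031
```

apply_moves(
  plan=[
    {"grip": 0.33, "offset": [0, 0.2, -0.2], "spin": 0},
    {"grip": 0.33, "offset": [0, 0.6, -0.2], "spin": 0},
    {"grip": 0.33, "offset": [0, 0.9, -0.2], "spin": 0},
    {"grip": 0.33, "offset": [0, 1.0, -0.1], "spin": 0},
    {"grip": 0.33, "offset": [0, 1.0, 0.0], "spin": 0},
  ],
)

```text
time_s: 16.35
tcp_pos: [0.5237, 0.039, 0.115]
ee_rot: [[1.0, 0.024, 0.001], [0.024, -1.0, 0.0], [0.001, -0.0, -1.0]]
wrist_force: [-2.7, 2.7, 6.0]
gripper_width: 0.327
gripper_force: 3.5
```

apply_moves(
  plan=[
    {"grip": 0.33, "offset": [0, 0, 0.15], "spin": 0},
    {"grip": 0.33, "offset": [0, 0, 0.25], "spin": 0},
    {"grip": 0.33, "offset": [0, 0, 0.3], "spin": 0},
  ],
)

```text
time_s: 16.65
tcp_pos: [0.5242, 0.0399, 0.1143]
ee_rot: [[1.0, 0.025, 0.003], [0.025, -1.0, 0.0], [0.003, -0.0, -1.0]]
wrist_force: [-6.2, 5.7, 18.6]
gripper_width: 0.329
gripper_force: 9.2
```

apply_moves(
  plan=[
    {"grip": 0.33, "offset": [0, -0.15, -0.1], "spin": 0},
    {"grip": 0.33, "offset": [0, -0.3, -0.1], "spin": 0},
    {"grip": 0.33, "offset": [0, -0.45, 0], "spin": 0},
    {"grip": 0.33, "offset": [0, -0.6, 0.1], "spin": 0},
  ],
)

```text
time_s: 17.05
tcp_pos: [0.524, 0.0459, 0.1127]
ee_rot: [[1.0, 0.025, 0.003], [0.025, -1.0, 0.0], [0.003, -0.0, -1.0]]
wrist_force: [-5.1, 5.5, 14.7]
gripper_width: 0.331
gripper_force: 7.4
```

Run:
```python
from h import *
from station import r
tilt(r,"pics/s4.png")
print(r.sense()["moment"],r.sense()["gripper_force"])
```

```text
back profile z:y [(25, 82), (30, 81), (35, 81), (40, 80), (45, 82), (50, 83), (60, 82), (65, 69), (70, 65), (75, -74), (80, -225), (85, -226), (90, -222), (95, -216), (100, -205), (105, -201), (110, -194), (115, -187), (120, -182), (125, -174), (130, -167), (135, -161), (140, -154), (145, -148), (150, -138), (155, -132), (160, -171), (165, -171), (170, -172), (175, -167), (180, -165), (185, -172)]
[ 0.0008 -0.0829] [0.524  0.0461 0.1126] [-3.6  6.1 12.7]
[ 0.68133123  1.11959327 -0.2153818 ] 6.589459247770719
```

View pics/s4.png

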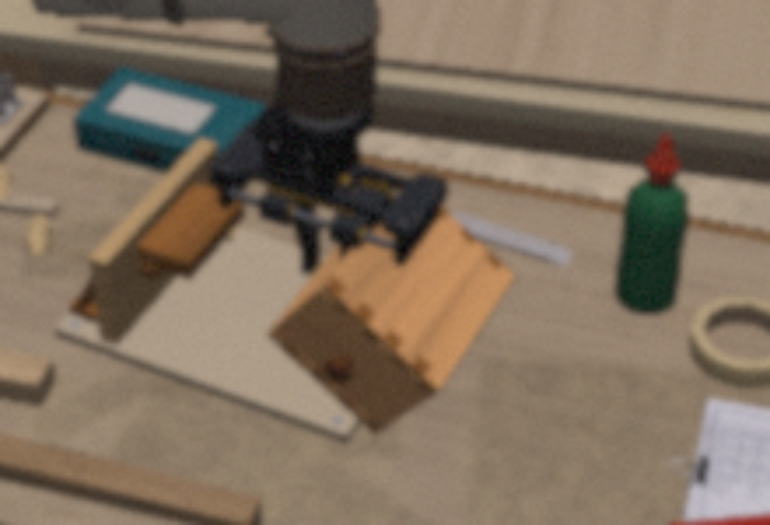

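The picture shows the drawer leaning about 53° (toe about (375,430), knob at (340,370)), with the rear finger at its upper rim and the base ahead clear. I'll keep a light press and follow the arc.

apply_moves(
  plan=[
    {"grip": 0.33, "offset": [0, -0.2, 0], "spin": 0},
    {"grip": 0.33, "offset": [0, -0.4, 0.05], "spin": 0},
    {"grip": 0.33, "offset": [0, -0.6, 0.1], "spin": 0},
    {"grip": 0.33, "offset": [0, -0.8, 0.2], "spin": 0},
  ],
)

```text
time_s: 17.5
tcp_pos: [0.5238, 0.0537, 0.1101]
ee_rot: [[1.0, 0.025, 0.003], [0.025, -1.0, 0.0], [0.003, -0.0, -1.0]]
wrist_force: [-1.1, 3.3, 7.6]
gripper_width: 0.331
gripper_force: 4.2
```

Run:
```python
from h import *
from station import r
tilt(r)
print(r.sense()["moment"],r.sense()["gripper_force"])
```

```text
back profile z:y [(25, 52), (30, 81), (35, 82), (40, 81), (45, 84), (50, 80), (55, 82), (65, 67), (70, -62), (75, -68), (80, -215), (85, -222), (90, -222), (95, -216), (100, -206), (105, -199), (110, -191), (115, -183), (120, -177), (125, -169), (130, -161), (135, -154), (140, -144), (145, -137), (150, -132), (155, -124), (160, -164), (165, -164), (170, -164), (175, -159), (180, -154), (185, -169)]
[ 0.0009 -0.0751] [0.5239 0.0539 0.11  ] [-1.3  3.2  8.6]
[ 0.35398729  0.47084643 -0.05506475] 4.2713117972016335
```

apply_moves(
  plan=[
    {"grip": 0.33, "offset": [0, -0.25, 0.05], "spin": 0},
    {"grip": 0.33, "offset": [0, -0.5, 0.1], "spin": 0},
    {"grip": 0.33, "offset": [0, -0.75, 0.2], "spin": 0},
    {"grip": 0.33, "offset": [0, -1.0, 0.3], "spin": 0},
  ],
)

```text
time_s: 17.95
tcp_pos: [0.5223, 0.0632, 0.1051]
ee_rot: [[1.0, 0.024, -0.001], [0.024, -1.0, -0.0], [-0.001, 0.0, -1.0]]
wrist_force: [-0.0, 0.9, 1.0]
gripper_width: 0.328
gripper_force: 0.6
```

Run:
```python
from h import *
from station import r
tilt(r)
print(r.sense()["moment"],r.sense()["gripper_force"])
```

```text
back profile z:y [(25, 80), (30, 81), (35, 82), (40, 79), (50, 82), (55, 81), (60, 74), (65, 66), (70, 65), (75, 37), (80, 28), (85, -53), (90, -217), (95, -216), (100, -207), (105, -200), (110, -189), (115, -180), (120, -171), (125, -162), (130, -154), (135, -144), (140, -130), (145, -120), (150, -117), (155, -154), (160, -154), (165, -154), (170, -152), (175, -151), (180, -160), (185, -160)]
[-0.0004 -0.0656] [0.5223 0.0634 0.1049] [-0.2  1.3  0.9]
[0.18237482 0.03896252 0.01316203] 0.9043241932522506
```

The lean is now about 62°, resting gently on the rear finger. I'll ease down by moving +y only.

apply_moves(
  plan=[
    {"grip": 0.33, "offset": [0, -0.3, 0], "spin": 0},
    {"grip": 0.33, "offset": [0, -0.6, 0], "spin": 0},
    {"grip": 0.33, "offset": [0, -0.9, 0], "spin": 0},
    {"grip": 0.33, "offset": [0, -1.2, 0], "spin": 0},
    {"grip": 0.33, "offset": [0, -1.5, 0], "spin": 0},
  ],
)

```text
time_s: 18.5
tcp_pos: [0.5222, 0.0785, 0.1055]
ee_rot: [[1.0, 0.024, -0.0], [0.024, -1.0, 0.0], [-0.0, -0.0, -1.0]]
wrist_force: [-0.9, 0.7, -1.1]
gripper_width: 0.331
gripper_force: 0.4
```

Run:
```python
from h import *
from station import r
tilt(r)
print(r.sense()["moment"],r.sense()["gripper_force"])
```

```text
back profile z:y [(25, 81), (30, 81), (35, -46), (40, 80), (45, -80), (50, 82), (60, 81), (65, 67), (70, 64), (75, 58), (80, 28), (85, -33), (90, -38), (95, -205), (100, -205), (105, -202), (110, -190), (115, -174), (120, -161), (125, -149), (130, -136), (135, -116), (140, -102), (145, -97), (155, -139), (160, -139), (165, -140), (170, -135), (175, -129), (180, -145), (185, -144)]
[-0.     -0.0502] [0.5223 0.0788 0.1055] [-0.5  1.3  0.8]
[0.29932606 0.07877922 0.02629268] 0.6309936207253486
```

apply_moves(
  plan=[
    {"grip": 0.33, "offset": [0, -0.3, 0], "spin": 0},
    {"grip": 0.33, "offset": [0, -0.6, 0], "spin": 0},
    {"grip": 0.33, "offset": [0, -0.9, 0], "spin": 0},
    {"grip": 0.33, "offset": [0, -1.2, 0], "spin": 0},
    {"grip": 0.33, "offset": [0, -1.5, 0], "spin": 0},
  ],
)

```text
time_s: 19.05
tcp_pos: [0.5219, 0.0935, 0.1056]
ee_rot: [[1.0, 0.024, 0.0], [0.024, -1.0, 0.0], [0.0, -0.0, -1.0]]
wrist_force: [-0.6, 2.2, -1.4]
gripper_width: 0.325
gripper_force: 0.6
```

Run:
```python
from h import *
from station import r
tilt(r)
print(r.sense()["moment"],r.sense()["gripper_force"])
```

```text
back profile z:y [(25, -174), (30, -174), (35, -176), (40, -178), (45, -177), (50, -180), (55, -181), (60, -181), (65, -185), (70, -182), (75, -182), (80, -184), (85, -22), (90, -31), (95, -22), (100, -75), (105, -193), (110, -192), (115, -170), (120, -149), (125, -122), (130, -91), (135, -80), (155, -123), (160, -125), (165, -125), (170, -121), (175, -108), (180, -129), (185, -130)]
[ 0.     -0.0352] [0.5219 0.0938 0.1056] [-1.   1.9  0.4]
[ 0.48947642  0.13946041 -0.01155156] 1.0233074426651
```

apply_moves(
  plan=[
    {"grip": 0.33, "offset": [0, -0.25, 0], "spin": 0},
    {"grip": 0.33, "offset": [0, -0.5, 0], "spin": 0},
    {"grip": 0.33, "offset": [0, -0.75, 0], "spin": 0},
    {"grip": 0.33, "offset": [0, -1.0, 0], "spin": 0},
    {"grip": 0.33, "offset": [0, -1.2, 0], "spin": 0},
  ],
)

```text
time_s: 19.6
tcp_pos: [0.5216, 0.1054, 0.1055]
ee_rot: [[1.0, 0.024, 0.0], [0.024, -1.0, 0.0], [0.0, -0.0, -1.0]]
wrist_force: [-0.1, 2.4, -1.1]
gripper_width: 0.336
gripper_force: 0.8
```

Run:
```python
from h import *
from station import r
tilt(r)
print(r.sense()["moment"],r.sense()["gripper_force"])
```

```text
back profile z:y [(25, -175), (30, -177), (35, -173), (40, -173), (45, -174), (50, -174), (55, -174), (60, -177), (65, -174), (70, -178), (75, -175), (80, -175), (85, -176), (90, -176), (95, -10), (100, -7), (105, -180), (110, -179), (115, -175), (120, -141), (125, -91), (130, -52), (135, -30), (155, -111), (160, -112), (165, -113), (170, -111), (175, -106), (180, -118), (185, -118)]
[ 0.     -0.0234] [0.5216 0.1057 0.1056] [ 0.9  2.7 -0.9]
[ 0.61522414  0.08968585 -0.05605077] 1.1493425531079993
```

apply_moves(
  plan=[
    {"grip": 0.33, "offset": [0, -0.2, 0], "spin": 0},
    {"grip": 0.33, "offset": [0, -0.4, 0], "spin": 0},
    {"grip": 0.33, "offset": [0, -0.6, 0], "spin": 0},
    {"grip": 0.33, "offset": [0, -0.8, 0], "spin": 0},
    {"grip": 0.33, "offset": [0, -0.9, 0], "spin": 0},
  ],
)

```text
time_s: 20.15
tcp_pos: [0.5213, 0.1141, 0.1056]
ee_rot: [[1.0, 0.024, -0.0], [0.024, -1.0, -0.0], [-0.0, 0.0, -1.0]]
wrist_force: [0.1, 0.2, 0.5]
gripper_width: 0.325
gripper_force: 0.0
```

Run:
```python
from h import *
from station import r
tilt(r)
print(r.sense()["moment"],r.sense()["gripper_force"])
```

```text
back profile z:y [(25, -176), (30, -174), (35, -173), (40, -172), (45, -172), (50, -172), (55, -173), (60, -171), (65, -172), (70, -172), (75, -173), (80, -172), (85, -171), (90, -172), (95, -3), (100, 0), (105, -175), (110, -173), (115, -172), (120, -164), (125, -42), (130, -45), (140, 2), (155, -103), (160, -104), (165, -103), (170, -104), (175, -101), (180, -108), (185, -111)]
[-0.     -0.0148] [0.5213 0.1142 0.1056] [-0.6  0.4 -0.5]
[-0.03108796 -0.05685271 -0.01171805] 0.0
```

It lies flat: the underside is vertical at jig y about −172 mm and the tool force is zero. I'll raise clear and measure.

apply_moves(
  plan=[
    {"grip": 0.32, "offset": [0, -0.3, 0], "spin": 0},
    {"grip": 0.32, "offset": [0, -0.3, -3], "spin": 0},
    {"grip": 0.32, "offset": [0, -0.3, -8], "spin": 0},
    {"grip": 0.32, "offset": [0, -0.3, -12], "spin": 0},
    {"grip": 0.5, "offset": [0, 3, -13], "spin": 0},
  ],
)

```text
time_s: 20.7
tcp_pos: [0.525, 0.0866, 0.2412]
ee_rot: [[1.0, 0.029, 0.011], [0.029, -1.0, 0.004], [0.011, -0.003, -1.0]]
wrist_force: [0.6, -0.1, 0.2]
gripper_width: 0.356
gripper_force: 0.0
```

Run:
```python
from h import *
from station import r
tilt(r)
p,d=pts(r,.100,.122,(-.12,.12),(-.25,.07))
q=p[p[:,1]<.0]
print(cv2.minAreaRect(q[:,:2].astype(np.float32)),len(q),np.percentile(q,[1,99],axis=0).round(3).tolist())
cv2.imwrite("pics/t3.png",cv2.resize(d["img"][130:280,210:430],None,fx=3,fy=3)); print(r.sense()["joints"])
```

```text
back profile z:y [(25, -177), (30, -175), (35, -174), (40, -172), (45, -173), (50, -174), (55, -174), (60, -173), (65, -175), (70, -173), (75, -172), (80, -171), (85, -172), (90, -172), (95, 24), (100, 29), (105, -175), (110, -173), (115, -171), (120, -176)]
[ 0.0013 -0.0471] [0.5235 0.0819 0.2406] [-0.4 -2.1  0.9]
((0.0002710595726966858, -0.10897941887378693), (0.12884074449539185, 0.16109512746334076), 89.18998718261719) 1869 [[-0.08, -0.173, 0.108], [0.077, -0.045, 0.117]]
[ 2.65903380e+01  1.28669602e+01 -1.36941034e+01  3.50654462e-02
 -6.31589789e+01  6.46663665e+01]
```

View pics/t3.png

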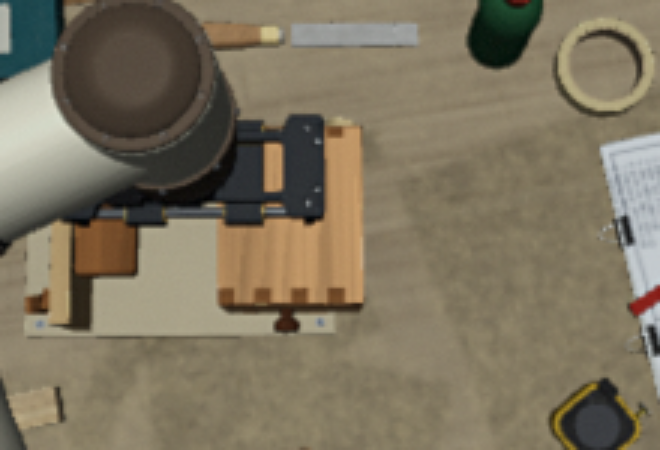

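The top crop shows the drawer flat on its side (218–362 × 125–305), centred on the jig, yaw about −0.8°, mouth towards the tongue at (75–135). I'll go behind it with the fingers open and turned across.

apply_moves(
  plan=[
    {"grip": 1.0, "offset": [0, 3.4, 0], "spin": 0.149},
    {"grip": 1.0, "offset": [0, 6.8, 0], "spin": 0.298},
    {"grip": 1.0, "offset": [0, 10.2, 0], "spin": 0.447},
    {"grip": 1.0, "offset": [0, 13.6, 0], "spin": 0.596},
    {"grip": 1.0, "offset": [0, 17.0, 0], "spin": 0.745},
  ],
)

```text
time_s: 21.3
tcp_pos: [0.5257, -0.0868, 0.2348]
ee_rot: [[0.747, -0.665, -0.001], [-0.665, -0.747, -0.0], [-0.001, 0.001, -1.0]]
wrist_force: [0.8, -0.5, -0.8]
gripper_width: 0.867
gripper_force: 0.0
```

apply_moves(
  plan=[
    {"grip": 1.0, "offset": [0, 0, 0], "spin": 0.149},
    {"grip": 1.0, "offset": [0, 0, 0], "spin": 0.298},
    {"grip": 1.0, "offset": [0, 0, 0], "spin": 0.447},
    {"grip": 1.0, "offset": [0, 0, 0], "spin": 0.596},
    {"grip": 1.0, "offset": [0, 0, 0], "spin": 0.745},
  ],
)

```text
time_s: 21.8
tcp_pos: [0.5258, -0.0856, 0.2346]
ee_rot: [[0.098, -0.995, -0.002], [-0.995, -0.098, -0.0], [-0.0, 0.002, -1.0]]
wrist_force: [0.7, 0.6, -0.3]
gripper_width: 1.001
gripper_force: 0.0
```

apply_moves(
  plan=[
    {"grip": 1.0, "offset": [0, 0, 1], "spin": 0.081},
    {"grip": 1.0, "offset": [0, 0, 4], "spin": 0.081},
    {"grip": 1.0, "offset": [0, 0, 4], "spin": 0.081},
  ],
)

```text
time_s: 22.1
tcp_pos: [0.5232, -0.0855, 0.1914]
ee_rot: [[0.023, -1.0, -0.01], [-1.0, -0.023, 0.0], [-0.001, 0.01, -1.0]]
wrist_force: [-1.5, -0.4, -0.0]
gripper_width: 1.002
gripper_force: 0.0
```

Run:
```python
from h import *
from station import r
s=r.sense(); print(jig(s["tcp_pos"]),s["tcp_pos"],s["joints"],Rj@np.array(s["ee_rot"])[:2,:2])
```

```text
[-0.00336256 -0.21450622] [ 0.52315113 -0.0855153   0.19135204] [  8.20632936  15.78967012 -16.94898233  -0.11574135 -57.81449872
  -6.82937585] [[-0.00275666 -0.99997859]
 [-1.00002634  0.00275126]]
```

apply_moves(
  plan=[
    {"grip": 1.0, "offset": [0, 0, 4.5], "spin": 0},
    {"grip": 1.0, "offset": [0, 0, 9], "spin": 0},
    {"grip": 1.0, "offset": [0, 0, 11], "spin": 0},
    {"grip": 1.0, "offset": [0, 0, 11], "spin": 0},
  ],
)

```text
time_s: 22.5
tcp_pos: [0.5242, -0.0859, 0.0829]
ee_rot: [[0.024, -1.0, -0.007], [-1.0, -0.024, -0.001], [0.001, 0.007, -1.0]]
wrist_force: [0.5, -0.4, 0.8]
gripper_width: 1.003
gripper_force: 0.0
```

apply_moves(
  plan=[
    {"grip": 1.0, "offset": [-0.9, 0, 0], "spin": 0},
    {"grip": 1.0, "offset": [-1.8, 0, 0], "spin": 0},
    {"grip": 1.0, "offset": [-2.5, 0, 0], "spin": 0},
    {"grip": 1.0, "offset": [-2.9, 0, 0], "spin": 0},
    {"grip": 1.0, "offset": [-3.2, 0, 0], "spin": 0},
  ],
)

```text
time_s: 23.0
tcp_pos: [0.5262, -0.054, 0.087]
ee_rot: [[0.025, -1.0, 0.002], [-1.0, -0.025, -0.001], [0.001, -0.002, -1.0]]
wrist_force: [0.8, -7.9, 2.7]
gripper_width: 0.998
gripper_force: 3.6
```

apply_moves(
  plan=[
    {"grip": 1.0, "offset": [-0.3, 0, 0], "spin": 0},
    {"grip": 1.0, "offset": [-0.7, 0, 0], "spin": 0},
    {"grip": 1.0, "offset": [-1.2, 0, 0], "spin": 0},
    {"grip": 1.0, "offset": [-1.7, 0, 0], "spin": 0},
    {"grip": 1.0, "offset": [-2.2, 0, 0], "spin": 0},
  ],
)

```text
time_s: 23.5
tcp_pos: [0.5255, -0.0328, 0.087]
ee_rot: [[0.024, -1.0, 0.002], [-1.0, -0.024, -0.002], [0.002, -0.002, -1.0]]
wrist_force: [-0.2, -7.5, 4.0]
gripper_width: 1.0
gripper_force: 3.7
```

apply_moves(
  plan=[
    {"grip": 1.0, "offset": [-0.8, 0, 0], "spin": 0},
    {"grip": 1.0, "offset": [-1.6, 0, 0], "spin": 0},
    {"grip": 1.0, "offset": [-2.4, 0, 0], "spin": 0},
    {"grip": 1.0, "offset": [-3.2, 0, 0], "spin": 0},
    {"grip": 1.0, "offset": [-4.0, 0, 0], "spin": 0},
  ],
)

```text
time_s: 24.0
tcp_pos: [0.5243, 0.0072, 0.0869]
ee_rot: [[0.024, -1.0, 0.001], [-1.0, -0.024, -0.002], [0.002, -0.001, -1.0]]
wrist_force: [1.0, -8.2, 4.3]
gripper_width: 0.996
gripper_force: 3.9
```

Run:
```python
from h import *
from station import r
p,d=pts(r,.106,.122,(-.09,.09),(-.25,.07))
print(cv2.minAreaRect(p[:,:2].astype(np.float32)),len(p))
f=p[p[:,0]<-.03]; print(np.percentile(f[:,:2],[1,99],axis=0).round(4).tolist())
b,_=pts(r,.106,.118,(-.12,.12),(.075,.12)); print("board",cv2.minAreaRect(b[:,:2].astype(np.float32)),len(b),np.percentile(b[:,1],[3,97]))
cv2.imwrite("pics/t4.png",cv2.resize(d["img"][130:280,210:430],None,fx=3,fy=3)); s=r.sense(); print(jig(s["tcp_pos"]),s["wrist_force"])
```

```text
((-0.00047360360622406006, -0.04544864594936371), (0.1276799440383911, 0.157914936542511), 89.45928192138672) 817
[[-0.0793, -0.1063], [-0.031, 0.0181]]
board ((0.07279101759195328, 0.09311788529157639), (0.042117249220609665, 0.01735040545463562), 2.0946667194366455) 106 [0.08535979 0.1015306 ]
[ 0.00026634 -0.12069613] [-0.16224749 -0.97343756  1.26060478]
```

View pics/t4.png

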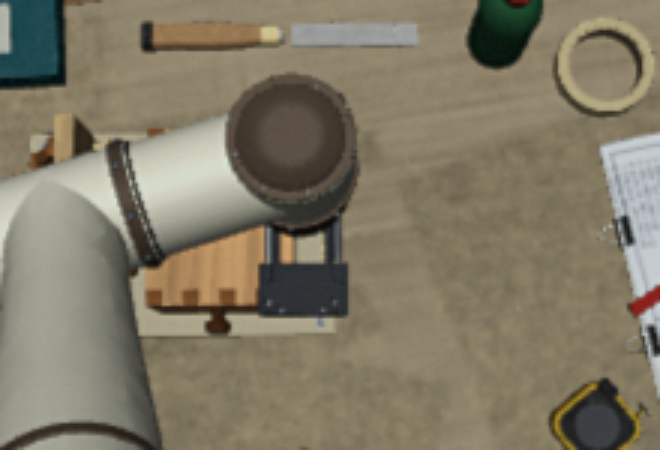

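The picture shows the drawer square and centred (x about −0.5 mm, yaw −0.5°), its rim about 10 mm short of the tongue. I'll push on.

apply_moves(
  plan=[
    {"grip": 1.0, "offset": [-0.5, 0, 0], "spin": 0},
    {"grip": 1.0, "offset": [-1.0, 0, 0], "spin": 0},
    {"grip": 1.0, "offset": [-1.6, 0, 0], "spin": 0},
    {"grip": 1.0, "offset": [-2.2, 0, 0], "spin": 0},
    {"grip": 1.0, "offset": [-2.8, 0, 0], "spin": 0},
  ],
)

```text
time_s: 24.6
tcp_pos: [0.5233, 0.0349, 0.0864]
ee_rot: [[0.024, -1.0, 0.0], [-1.0, -0.024, -0.002], [0.002, 0.0, -1.0]]
wrist_force: [-0.3, -8.3, 5.6]
gripper_width: 1.003
gripper_force: 4.1
```

apply_moves(
  plan=[
    {"grip": 1.0, "offset": [-0.7, 0, 0], "spin": 0},
    {"grip": 1.0, "offset": [-1.4, 0, 0], "spin": 0},
    {"grip": 1.0, "offset": [-2.1, 0, 0], "spin": 0},
    {"grip": 1.0, "offset": [-2.6, 0, 0], "spin": 0},
    {"grip": 1.0, "offset": [-3.0, 0, 0], "spin": 0},
  ],
)

```text
time_s: 25.1
tcp_pos: [0.5224, 0.0649, 0.0864]
ee_rot: [[0.024, -1.0, -0.001], [-1.0, -0.024, -0.002], [0.002, 0.001, -1.0]]
wrist_force: [0.6, -8.2, 4.8]
gripper_width: 1.001
gripper_force: 4.2
```

Run:
```python
from h import *
from station import r
p,d=pts(r,.106,.122,(-.09,.09),(-.2,.078))
print(cv2.minAreaRect(p[:,:2].astype(np.float32)),len(p))
s=r.sense(); print(jig(s["tcp_pos"]),s["wrist_force"])
```

```text
((-0.0014269277453422546, 0.01112309843301773), (0.12977173924446106, 0.16065460443496704), 89.04080963134766) 772
[-0.00017794 -0.06358431] [ 0.99178894 -5.74483612  4.93694883]
```

apply_moves(
  plan=[
    {"grip": 1.0, "offset": [-0.2, 0, 0], "spin": 0},
    {"grip": 1.0, "offset": [-0.4, 0, 0], "spin": 0},
    {"grip": 1.0, "offset": [-0.55, 0, 0], "spin": 0},
    {"grip": 1.0, "offset": [-0.7, 0, 0], "spin": 0},
    {"grip": 1.0, "offset": [-0.8, 0, 0], "spin": 0},
  ],
)

```text
time_s: 25.65
tcp_pos: [0.5221, 0.0726, 0.0863]
ee_rot: [[0.024, -1.0, -0.001], [-1.0, -0.024, -0.002], [0.002, 0.001, -1.0]]
wrist_force: [0.2, -7.9, 4.4]
gripper_width: 1.002
gripper_force: 4.1
```

apply_moves(
  plan=[
    {"grip": 1.0, "offset": [-0.05, 0, 0], "spin": 0},
    {"grip": 1.0, "offset": [-0.1, 0, 0], "spin": 0},
    {"grip": 1.0, "offset": [-0.1, 0, 0], "spin": 0},
  ],
)

```text
time_s: 25.95
tcp_pos: [0.522, 0.0733, 0.0863]
ee_rot: [[0.024, -1.0, -0.001], [-1.0, -0.024, -0.002], [0.002, 0.001, -1.0]]
wrist_force: [-0.1, -9.5, 4.7]
gripper_width: 1.0
gripper_force: 4.7
```

apply_moves(
  plan=[
    {"grip": 1.0, "offset": [-0.05, 0, 0], "spin": 0},
    {"grip": 1.0, "offset": [-0.1, 0, 0], "spin": 0},
    {"grip": 1.0, "offset": [-0.1, 0, 0], "spin": 0},
  ],
)

```text
time_s: 26.25
tcp_pos: [0.5218, 0.0733, 0.0863]
ee_rot: [[0.023, -1.0, -0.001], [-1.0, -0.023, -0.003], [0.003, 0.002, -1.0]]
wrist_force: [1.1, -12.7, 4.4]
gripper_width: 1.0
gripper_force: 6.5
```

apply_moves(
  plan=[
    {"grip": 1.0, "offset": [-0.05, 0, 0], "spin": 0},
    {"grip": 1.0, "offset": [-0.1, 0, 0], "spin": 0},
    {"grip": 1.0, "offset": [-0.15, 0, 0], "spin": 0},
    {"grip": 1.0, "offset": [-0.15, 0, 0], "spin": 0},
  ],
)

```text
time_s: 26.65
tcp_pos: [0.5218, 0.0734, 0.0864]
ee_rot: [[0.023, -1.0, -0.002], [-1.0, -0.023, -0.005], [0.005, 0.002, -1.0]]
wrist_force: [2.5, -19.8, 4.8]
gripper_width: 0.998
gripper_force: 9.7
```

Run:
```python
from h import *
from station import r
p,d=pts(r,.106,.122,(-.12,.12),(-.2,.12))
print(cv2.minAreaRect(p[:,:2].astype(np.float32)),len(p))
s=r.sense(); print(jig(s["tcp_pos"]),s["wrist_force"])
```

```text
((-0.0005429238080978394, 0.029043864458799362), (0.14786085486412048, 0.1874135285615921), 89.5267562866211) 923
[-0.00061061 -0.05560949] [  2.51198447 -19.15434989   4.88424345]
```

Pressed at about 19.5 N, of which about 8 N is sliding friction, with no gap left at the board. I'll hold briefly, then withdraw straight back and up.

apply_moves(
  plan=[
    {"grip": 1.0, "offset": [0, 0, 0], "spin": 0},
    {"grip": 1.0, "offset": [0, 0, 0], "spin": 0},
    {"grip": 1.0, "offset": [0.2, 0, 0], "spin": 0},
    {"grip": 1.0, "offset": [0.4, 0, 0], "spin": 0},
    {"grip": 1.0, "offset": [1, 0, 0], "spin": 0},
  ],
)

```text
time_s: 27.2
tcp_pos: [0.5226, 0.068, 0.0856]
ee_rot: [[0.024, -1.0, 0.001], [-1.0, -0.024, 0.001], [-0.001, -0.001, -1.0]]
wrist_force: [-0.3, 0.1, 0.0]
gripper_width: 1.004
gripper_force: 0.0
```

apply_moves(
  plan=[
    {"grip": 1.0, "offset": [2, 0, 0], "spin": 0},
    {"grip": 1.0, "offset": [5, 0, 0], "spin": 0},
    {"grip": 1.0, "offset": [9, 0, -1], "spin": 0},
    {"grip": 1.0, "offset": [13, 0, -4], "spin": 0},
    {"grip": 1.0, "offset": [17, 0, -6], "spin": 0},
  ],
)

```text
time_s: 27.7
tcp_pos: [0.5271, -0.1033, 0.1468]
ee_rot: [[0.026, -1.0, 0.001], [-1.0, -0.026, 0.0], [-0.0, -0.001, -1.0]]
wrist_force: [1.7, -0.5, 0.2]
gripper_width: 1.0
gripper_force: 0.0
```

apply_moves(
  plan=[
    {"grip": 1.0, "offset": [0, 0, 0], "spin": 0},
    {"grip": 1.0, "offset": [0, 0, 0], "spin": 0},
  ],
)

```text
time_s: 27.9
tcp_pos: [0.5266, -0.1028, 0.1457]
ee_rot: [[0.022, -1.0, 0.001], [-1.0, -0.022, 0.001], [-0.001, -0.001, -1.0]]
wrist_force: [0.6, 0.8, -0.2]
gripper_width: 1.004
gripper_force: 0.0
```

Run:
```python
from h import *
from station import r
p,d=pts(r,.106,.122,(-.12,.12),(-.2,.12))
print(cv2.minAreaRect(p[:,:2].astype(np.float32)),len(p))
q=p[p[:,1]<.08]; print(cv2.minAreaRect(q[:,:2].astype(np.float32)))
cv2.imwrite("pics/t5.png",cv2.resize(d["img"][130:280,210:430],None,fx=3,fy=3)); s=r.sense(); print(jig(s["tcp_pos"]),s["wrist_force"])
```

```text
((0.0005851313471794128, 0.06267578899860382), (0.1879957616329193, 0.08294577151536942), 0.37766456604003906) 1450
((-0.0006389841437339783, 0.05050167068839073), (0.05895973742008209, 0.16062097251415253), 89.98172760009766)
[-0.0007723  -0.23112465] [0.8511063  0.02452371 0.15365959]
```

View pics/t5.png

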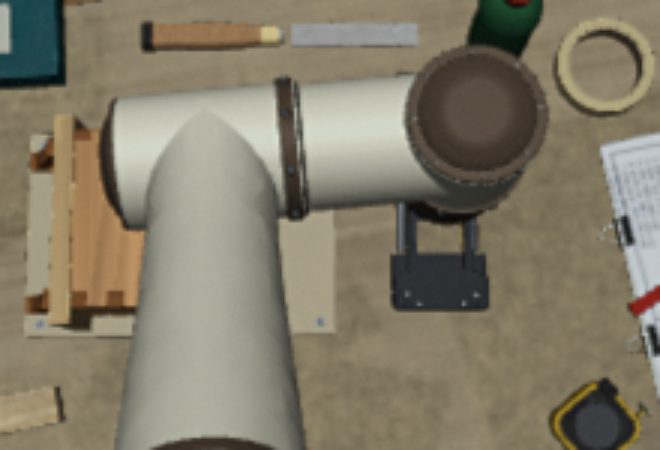

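The final picture shows the drawer over the tongue with its rim flush on the end board (no gap at crop col 75). It is square and centred to under 1 mm, and the robot is clear of everything. The chisel, bottle and tapes are unmoved.

```bash
python3 -c "
from station import r
print(r.finish_job())"
```

```text
the job is handed in; nothing more can be done
None
```

The drawer lies on its side on the jig base, over the tongue, with its rim home against the end board. It was pressed with about 12–19 N (19.5 N at the wrist less sliding friction), and the job is handed in, but no verdict came back.

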